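# Stack spacer bars crosswise in the drying case and close the cover

### The job

Finish the crosswise stack of blue spacer bars in the drying case: lay the loose flat bar as the missing second-layer bar, opposite and parallel to the one already there with ends level, then lay the bar from the black rack flat on top, crosswise over the middle of the second layer. Leave the bars already stacked in their places, then lower the clear cover gently until it is fully closed, and leave the other things on the bench alone.

Things in the scene. Friction and masses are not known exactly. Their poses are not given: they have to be found in the camera images.
- case: drying case: white square tray, 230 x 230 mm outside, walls 5 mm thick and 20 mm high, floor 5 mm thick, fixed to the bench; origin under its centre, z up. The cover's hinge runs along the tray's x over the rim on its -y side, 115 mm from the origin and 20 mm above the bench.
- lid (a joint): clear cover of the case (230 x 230 mm, 46 mm deep, red trim): 0 = closed flat on the tray, grows as it opens, to 1.85 rad; about 1.7 = standing open. The stiff hinge holds it at any angle; closing takes about 2 to 5 N at the handle
- lid_handle (a point): middle of the cover's red bar handle: a round bar 12 mm thick and 100 mm long, parallel to the hinge, 35 mm out from the cover's free edge. It lies 265 mm from the hinge line along the cover and 30 mm outward from it (with the cover closed: at tray y = +150 mm, 50 mm above the bench; standing open it is the topmost part)
- base_left: flat blue bar with two bare steel discs near its ends, 150 (own x) x 45 (own y) x 14 mm (own z); origin at its centre; either face may be up. In the tray, first layer, along tray x at tray y = +50 mm
- base_right: flat blue bar with two bare steel discs near its ends, 150 (own x) x 45 (own y) x 14 mm (own z); origin at its centre; either face may be up. In the tray, first layer, along tray x at tray y = -50 mm
- second_far: flat blue bar with two bare steel discs near its ends, 150 (own x) x 45 (own y) x 14 mm (own z); origin at its centre; either face may be up. In the tray, lying across the first layer, along tray y at tray x = +50 mm
- flat_bar: flat blue bar with two bare steel discs near its ends, 150 (own x) x 45 (own y) x 14 mm (own z); origin at its centre; either face may be up. Lies flat on the white sheet; to become the other second-layer bar, along tray y at tray x = -50 mm, centre 26 mm above the bench
- rack_bar: flat blue bar with two bare steel discs near its ends, 150 (own x) x 45 (own y) x 14 mm (own z); origin at its centre; either face may be up. Stands on its long edge (own y vertical) in the black rack, underside 6 mm above the bench, top 51 mm; to become the top bar, lying flat along tray x over the tray's centre, centre 40 mm above the bench
- rack: black edge rack fixed to the bench: base plate 180 (x) x 60 x 6 mm, near each end a pair of posts 26 mm high that leave a 17 mm slot along its x; the 114 mm between the pairs are open; origin under its centre
- spray: white spray-cleaner bottle with a blue cap, 68 mm across, 160 mm high; origin at its foot; bystander
- jar: amber glass jar with a steel cap, 64 mm across, 80 mm high; origin at its foot; bystander
- window: flat blue-framed window plate with bolts, 120 x 160 x 10 mm, lying; origin under its centre; bystander
- driver: screwdriver lying on the bench, 180 mm long; bystander
- cup: open steel cup, 70 mm across, 80 mm high; origin at its foot; bystander
- tape: orange roll, 80 mm across, 25 mm high, lying; origin under its centre; bystander
Mind the look-alikes: they are no part of the job. What is shaped like the base_left but orange is not meant.

How it is judged:
By the outcome, as a careful person would: the job done as asked, in the order asked, and still so for the second after the job is handed in, with the robot touching nothing.
It also fails if it takes over 72 s, if anything falls off the work surface, if the arm or the gripper's body presses on something with over 40 N, if the wrist force passes 120 N, or if a joint passes its speed limit or range.

### The arm

A 6-joint arm with a two-finger parallel gripper is mounted at the origin on the work surface. World frame = base frame: x ahead of the robot, y to its left, z up, the work surface at z = 0. Lengths are in m, angles in rad, forces in N, time in s.
With the tool pointing down it reaches from about 0.425 to 0.95 m from the base axis. Payload 3.5 kg.
Tool frame: the origin (TCP) lies between the finger pads; the fingertips stand 14 mm ahead of it and the grasp point (between the pads) lies 5 mm behind it (ctrl.finger_overhang is the distance from the TCP to the fingertips, in m); x points along the fingers, y is the direction in which the jaws open and shut, and the axes are right-handed (so a half turn about x gives the same grasp; the last joint's range is limited). The gripper opens to 85 mm and grips with 20 to 120 N. Pads are 22 mm wide; open, the fingers measure 114 mm over their backs; the gripper's body (76 mm by 85 mm) begins 54 mm behind the grasp point. The pads swing forward as they close: fully open they stand 13 mm farther back than shut.
Start: joints at [-1.261, 0.286, 1.577, -0, 1.279, -0.15], TCP at [0.3, -0.605, 0.245] pointing down, gripper open.
Joint ranges: [-2.77, 2.77], [-0.9, 2.22], [0.21, 2.48], [-1.53, 4.67], [0.24, 2.81], [-2.84, 2.84]. Speed limits (rad/s): [2.79, 2.79, 3.14, 3.14, 3.14, 3.14].

### API

Orientations are given as a unit quaternion [x, y, z, w].
In Python, from plant import telemetry, optics, order, ctrl gives the robot as it stands. The module is installed in compiled form; this text tells all that it offers.
- The arm moves only by the tool send_rows, never from a script. Its argument "targets" is a list of rows, each an object of numbers: "wx", "wy", "wz": the turn, a rotation vector about the tool's x, y, z in degrees; "dx", "dy", "dz": the shift along the tool's x, y, z in m; "hand": the opening, from 0 (shut) to 1 (fully open). A call has 1 to 8 rows; each row shifts and turns the pose as measured when the row begins, along the tool's axes as they then stand; what a row does not reach is not made up. A row lasts 1/12 s, in which the tool goes at most 41.7 mm and 7.16 degrees, less where a joint would pass 70% of its speed; a pose out of reach is approached as far as the arm can. A call with a gripper value outside its range is refused whole. The fingers move at their own pace and stop on an object; "force" is the grip in N (left out, the last holds). Time passes only in rows, so rows that do not move let the fingers close. It gives the time, the measured TCP pose, the force and the opening at its end, in the units of the state.
- telemetry.get_state(): the state, without advancing time (a new reading comes with each control period).
- optics.read_camera(name): name is "side" or "top"; returns the picture (400x640x3 uint8, red, green, blue); there is no depth.
- optics.get_calibration(name): a dict with "fx", "fy", "cx", "cy" (pixels), "rvec" (rotation vector, rad) and "tvec" (3), from world to camera coordinates, as OpenCV has them. Camera axes: x right, y down, z forward; pixel columns grow to the right and rows downward; lengths in m; the calibration is good to about 2 mm. A picture is of the moment at which its call begins. get_calibration takes no time and is no camera call.
- order.sign_off(): hands the job in, once; it reports no verdict.
The state is a dict: "time": time; "qpos": joint angles; "dq": joint speeds; "joint_efforts": joint torques, N m; "eef_pos": TCP position; "tcp_rot": TCP orientation; "contact_force": force on the tool from outside, world axes, zero at the start; "wrist_torque": the same for the moment, N m; "opening": opening from 0.0 (shut) to 1.0 (fully open).
Only numpy, scipy, OpenCV 4.12 (cv2) and the standard library are available. Lean on these libraries where they do the work, as an engineer would, in place of code of your own. Each camera call takes 0.05 s, during which the arm holds its last target.

## Working session

There is one attempt and no reset: what is moved stays moved. The work goes in short steps, Python scripts to look and compute and a tool call to move; the robot and the scene stay as the last step left them, time stands still between calls to the robot, and variables do not carry over. Pictures are saved under pics/ and viewed, and the job is handed in when it is done.

Besides the shell and the picture viewer there is one more tool, called as name([rows], argument=value, ...), one row to a line, values as JSON. send_rows: Moves the arm, as the interface text tells. Its arguments: {"type":"object","properties":{"targets":{"type":"array"},"force":{"type":"number"}},"required":["targets"]}

```bash
mkdir -p pics && python3 - <<'E'
from plant import telemetry, optics, order, ctrl
import cv2, numpy as np
s=telemetry.get_state(); print({k:np.round(v,4).tolist() for k,v in s.items()})
print(ctrl.finger_overhang)
for n in ("side","top"):
    im=optics.read_camera(n); cv2.imwrite(f"pics/{n}0.png",im[:,:,::-1]); 
    c=optics.get_calibration(n); print(n,{k:np.round(v,4).tolist() for k,v in c.items()})
    R=cv2.Rodrigues(np.array(c['rvec'],float))[0]; print('cam pos',(-R.T@np.array(c['tvec'])).round(3), 'axis',R[2].round(3))
E
```

```text
{'time': 0.0, 'qpos': [-1.261, 0.2872, 1.5782, -0.0, 1.2786, -0.1501], 'dq': [0.0011, 0.0044, 0.0004, -0.0002, -0.0021, 0.0008], 'joint_efforts': [0.0003, -40.5972, -29.2626, -0.0001, 0.0058, -0.0], 'eef_pos': [0.2994, -0.6043, 0.2439], 'tcp_rot': [-0.6884, -0.162, 0.6886, -0.1603], 'contact_force': [-0.3872, 0.3764, 0.1679], 'wrist_torque': [-0.0375, -0.0114, 0.0189], 'opening': 0.9969}
0.014
side {'fx': 453.496, 'fy': 453.496, 'cx': 331.9399, 'cy': 196.0557, 'rvec': [0.3582, -2.7039, 1.3196], 'tvec': [0.5774, 0.1686, 1.4376]}
cam pos [0.295 1.144 1.016] axis [ 0.202 -0.762 -0.616]
top {'fx': 463.1534, 'fy': 463.1534, 'cx': 323.4925, 'cy': 205.7714, 'rvec': [2.2049, -2.1701, 0.0799], 'tvec': [0.0085, 0.5947, 1.3853]}
cam pos [0.497 0.022 1.423] axis [ 0.07  -0.003 -0.998]
```

View pics/side0.png

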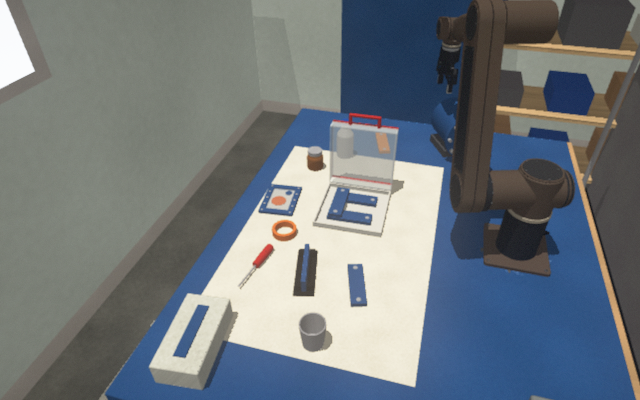

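View pics/top0.png

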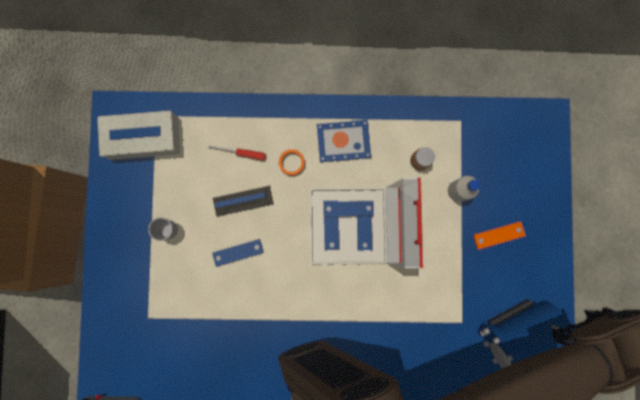

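```bash
cat > h.py <<'E'
import numpy as np, cv2
from scipy.spatial.transform import Rotation as Ro
from plant import telemetry, optics, order, ctrl
def cal(n):
    c=optics.get_calibration(n); K=np.array([[c['fx'],0,c['cx']],[0,c['fy'],c['cy']],[0,0,1.]])
    return K,np.array(c['rvec'],float),np.array(c['tvec'],float)
def proj(n,P):
    K,r,t=cal(n); return cv2.projectPoints(np.array(P,float).reshape(-1,3),r,t,K,None)[0].reshape(-1,2)
def ray(n,uv):
    K,r,t=cal(n); R=cv2.Rodrigues(r)[0]; o=-R.T@t
    uv=np.array(uv,float).reshape(-1,2); d=np.c_[(uv-[K[0,2],K[1,2]])/[K[0,0],K[1,1]],np.ones(len(uv))]@R
    return o,d/np.linalg.norm(d,axis=1)[:,None]
def cast(n,uv,z):
    o,d=ray(n,uv); return o+d*((z-o[2])/d[:,2])[:,None]
def tri(uvs,uvt):
    o1,d1=ray('side',uvs); o2,d2=ray('top',uvt); d1=d1[0];d2=d2[0]
    A=np.c_[d1,-d2]; s=np.linalg.lstsq(A,o2-o1,rcond=None)[0]
    p,q=o1+s[0]*d1,o2+s[1]*d2; return (p+q)/2,np.linalg.norm(p-q)
def st(): 
    s=telemetry.get_state(); return s
def tool(s=None):
    s=s or st(); return np.array(s['eef_pos']),Ro.from_quat(s['tcp_rot'])
def go(target,Rt=None,s=None):
    """tool-frame shift (m) and rotvec (deg) from current pose to target"""
    p,R=tool(s); d=R.inv().apply(np.array(target)-p)
    w=np.zeros(3) if Rt is None else (R.inv()*Rt).as_rotvec(degrees=True)
    return d.round(4),w.round(2)
def down(yaw):
    """tool x down, jaw axis y at world yaw (rad)"""
    x=np.array([0,0,-1.]); y=np.array([np.cos(yaw),np.sin(yaw),0]); z=np.cross(x,y)
    return Ro.from_matrix(np.c_[x,y,z])
def shot(n,name,crop=None,scale=1):
    im=optics.read_camera(n); b=im[:,:,::-1].copy()
    if crop: u0,v0,u1,v1=crop; b=b[v0:v1,u0:u1]
    if scale!=1: b=cv2.resize(b,None,fx=scale,fy=scale,interpolation=cv2.INTER_CUBIC)
    cv2.imwrite('pics/'+name,b); return im
E
python3 - <<'E'
from h import *
p,R=tool(); print(R.as_matrix().round(3))
side=cv2.imread('pics/side0.png'); top=cv2.imread('pics/top0.png')
def crop(im,b,s,n): u0,v0,u1,v1=b; cv2.imwrite('pics/'+n,cv2.resize(im[v0:v1,u0:u1],None,fx=s,fy=s,interpolation=cv2.INTER_CUBIC))
crop(top,(200,170,440,290),3.3,'ctop.png'); crop(side,(260,100,420,320),2.7,'cside.png')
hsv=cv2.cvtColor(top,cv2.COLOR_BGR2HSV)
for n,uv in dict(flat=(237,253),rack=(243,201),s2=(350,208),bl=(332,232),br=(365,232),orange=(500,235),slot=(137,133)).items():
    print(n,hsv[uv[1],uv[0]],cast('top',uv,0.01).round(3))
print(proj('top',[[.5,0,0],[.6,0,0],[.5,.1,0]]))
E
```

```text
[[-0.001  0.444 -0.896]
 [ 0.002 -0.896 -0.444]
 [-1.    -0.002 -0.   ]]
flat [108 113 117] [[0.447 0.278 0.01 ]]
rack [111  85  90] [[0.606 0.264 0.01 ]]
s2 [109 121 116] [[ 0.59  -0.063  0.01 ]]
bl [110 127 116] [[ 0.516 -0.009  0.01 ]]
br [108 129 113] [[ 0.517 -0.11   0.01 ]]
orange [ 13 255 198] [[ 0.515 -0.522  0.01 ]]
slot [107 153 108] [[0.811 0.597 0.01 ]]
[[328.84231307 237.07445272]
 [329.3281208  204.55001396]
 [296.22751999 236.55847662]]
```

View pics/ctop.png

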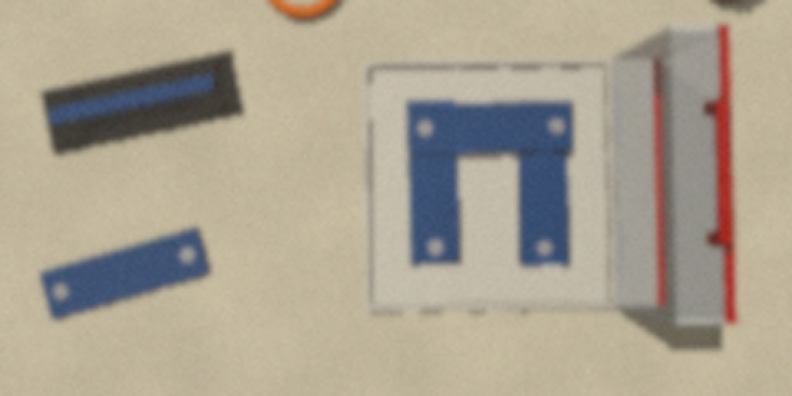

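View pics/cside.png

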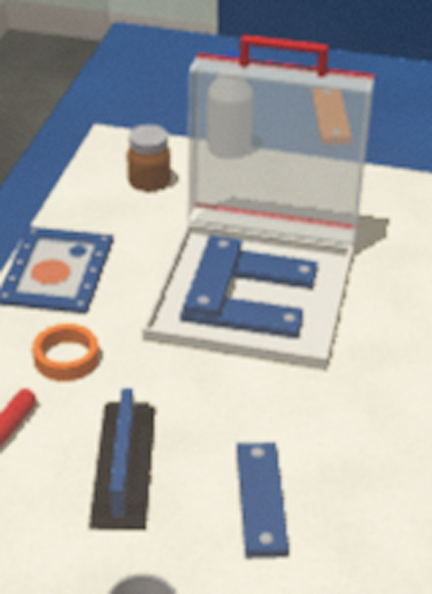

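```bash
cat > m.py <<'E'
from h import *
def blue(im):
    hsv=cv2.cvtColor(im,cv2.COLOR_RGB2HSV); return cv2.inRange(hsv,(98,60,40),(125,255,255))
def comp(mask,uv,box=None):
    """component of mask nearest uv, contour filled"""
    n,l,s,c=cv2.connectedComponentsWithStats(mask)
    ok=[i for i in range(1,n) if 20<s[i,4]<20000]
    i=min(ok,key=lambda i:np.hypot(*(c[i]-uv))); m=(l==i).astype(np.uint8)
    cs=cv2.findContours(m,cv2.RETR_EXTERNAL,cv2.CHAIN_APPROX_NONE)[0]; ct=max(cs,key=cv2.contourArea)
    f=np.zeros_like(m); cv2.drawContours(f,[ct],-1,1,-1); return m,f,ct[:,0,:]
def planar(n,f,z):
    """world xy of filled mask pixels at height z -> centroid, PCA angle, min-area rect"""
    v,u=np.nonzero(f); P=cast(n,np.c_[u,v],z)[:,:2]
    c=P.mean(0); w,V=np.linalg.eigh(np.cov((P-c).T)); a=np.degrees(np.arctan2(V[1,1],V[0,1]))
    (rc,(a1,a2),_)=cv2.minAreaRect((P*1000).astype(np.float32))
    return c.round(4),round(a%180,2),np.round(rc,1),sorted(np.round([a1,a2],1)),w
def discs(im,m,f):
    """light discs: holes inside filled contour"""
    h=((f>0)&(m==0)).astype(np.uint8); n,l,s,c=cv2.connectedComponentsWithStats(h)
    return [(c[i].round(2).tolist(),int(s[i,4])) for i in range(1,n) if s[i,4]>=4]
E
python3 - <<'E'
from m import *
top=cv2.imread('pics/top0.png')[:,:,::-1].copy(); side=cv2.imread('pics/side0.png')[:,:,::-1].copy()
for n,im,seeds in (('top',top,dict(flat=((237,253),.014),rack=((243,201),.051),stack=((350,220),.026))),('side',side,dict(flat=((357,284),.014),rack=((306,265),.051),stack=((350,208),.026)))):
    b=blue(im)
    for k,(uv,z) in seeds.items():
        m,f,ct=comp(b,uv); r=planar(n,f,z)
        print(n,k,int(f.sum()),'cent',r[0],'ang',r[1],'rect',r[2],r[3],discs(im,m,f), 'uvcent',np.argwhere(f).mean(0)[::-1].round(2))
# white tray mask in top: rim line segmentation
g=cv2.cvtColor(top,cv2.COLOR_RGB2HSV)
for u in range(300,330,1): print(u,top[240,u],end=' ')
E
```

```text
top flat 639 cent [0.4491 0.2761] ang 107.14 rect [449.3 275.8] [np.float64(40.3), np.float64(145.7)] [([256.17, 247.0], 23), ([217.91, 257.91], 22)] uvcent [237.43 252.47]
top rack 271 cent [0.6062 0.2691] ang 103.17 rect [606.4 267.9] [np.float64(16.5), np.float64(148.1)] [] uvcent [239.06 199.76]
top stack 1601 cent [ 0.5465 -0.0562] ang 85.74 rect [537.4 -55.5] [np.float64(142.8), np.float64(146.0)] [([328.17, 208.43], 23), ([368.19, 207.86], 21), ([331.39, 244.52], 23), ([364.5, 244.78], 18)] uvcent [347.82 221.95]
side flat 571 cent [0.4483 0.2846] ang 106.79 rect [449.8 279.7] [np.float64(42.6), np.float64(149.9)] [([358.05, 298.9], 20)] uvcent [356.63 284.78]
side rack 195 cent [0.6057 0.2765] ang 103.26 rect [606.9 271.3] [np.float64(15.4), np.float64(147.9)] [] uvcent [304.72 263.28]
side stack 996 cent [ 0.5441 -0.0418] ang 104.69 rect [536.1 -52.2] [np.float64(149.4), np.float64(176.2)] [([342.25, 189.75], 8), ([372.36, 199.09], 11), ([334.85, 210.77], 13), ([366.5, 217.0], 12)] uvcent [350.16 206.52]
300 [195 184 156] 301 [195 184 158] 302 [193 183 156] 303 [195 183 156] 304 [196 185 160] 305 [196 182 158] 306 [197 185 159] 307 [194 184 158] 308 [195 182 157] 309 [196 185 161] 310 [192 183 161] 311 [179 173 156] 312 [165 160 143] 313 [179 172 157] 314 [195 187 169] 315 [196 187 170] 316 [195 188 170] 317 [200 190 172] 318 [198 189 173] 319 [193 186 168] 320 [196 188 171] 321 [195 188 171] 322 [190 183 167] 323 [175 171 164] 324 [125 130 141] 325 [ 80  96 124] 326 [ 59  78 115] 327 [ 61  81 116] 328 [ 59  80 116] 329 [ 60  81 115]
```

```bash
cat >> m.py <<'E'
def disc_at(im,uv,r=5):
    """subpixel centroid of the light disc near uv: bright against blue, via red channel, window on blue bar"""
    for _ in range(4):
        u,v=np.round(uv).astype(int); w=im[v-r:v+r+1,u-r:u+r+1,0].astype(float)
        vv,uu=np.mgrid[v-r:v+r+1,u-r:u+r+1]; k=np.hypot(uu-uv[0],vv-uv[1])<=r-0.5
        lo=np.percentile(w[k],30); W=np.clip(w-lo-25,0,60)*k
        uv=np.array([(W*uu).sum(),(W*vv).sum()])/W.sum()
    return uv
E
python3 - <<'E'
from m import *
top=cv2.imread('pics/top0.png')[:,:,::-1].copy(); side=cv2.imread('pics/side0.png')[:,:,::-1].copy()
pairs=dict(flatA=((256.2,247),(354,270),.014),flatB=((217.9,257.9),(358,299),.014),sfL=((328.2,208.4),(334.9,210.8),.033),sfR=((368.2,207.9),(342.3,189.8),.033),bl=((331.4,244.5),(366.5,217),.019),br=((364.5,244.8),(372.4,199.1),.019))
D={}
for k,(t,s,z) in pairs.items():
    t2=disc_at(top,np.array(t)); s2=disc_at(side,np.array(s),4)
    P,e=tri(s2,t2); ct,cs=cast('top',t2,z)[0],cast('side',s2,z)[0]
    print(k,t2.round(2),s2.round(2),'tri',P.round(4),'gap',round(e,4),'top@z',ct[:2].round(4),'side@z',cs[:2].round(4)); D[k]=(ct,cs)
for a,b in (('flatA','flatB'),('sfL','sfR'),('bl','br')):
    for i in (0,1):
        d=D[b][i]-D[a][i]; print(a,b,i,'mid',((D[a][i]+D[b][i])/2)[:2].round(4),'len',np.linalg.norm(d[:2]).round(4),'ang',np.degrees(np.arctan2(d[1],d[0])).round(2))
E
```

```text
flatA [256.27 246.79] [354.8  266.72] tri [0.4677 0.2195 0.0153] gap 0.0011 top@z [0.4671 0.2196] side@z [0.4685 0.2184]
flatB [217.78 257.91] [358.03 298.81] tri [0.4324 0.3349 0.0151] gap 0.0012 top@z [0.4318 0.3351] side@z [0.4332 0.3341]
sfL [328.34 208.41] [334.85 210.62] tri [0.5863 0.0034 0.0336] gap 0.0009 top@z [0.5859 0.0033] side@z [0.587  0.0028]
sfR [368.25 207.63] [342.63 187.04] tri [ 0.5894 -0.1154  0.0467] gap 0.0002 top@z [ 0.5902 -0.1168] side@z [ 0.5936 -0.1332]
bl [331.49 244.49] [366.62 217.1 ] tri [ 0.4784 -0.0079  0.0197] gap 0.0013 top@z [ 0.4777 -0.008 ] side@z [ 0.4791 -0.0086]
br [364.57 244.91] [372.49 198.57] tri [ 0.4783 -0.1076  0.0233] gap 0.0004 top@z [ 0.478 -0.108] side@z [ 0.4793 -0.113 ]
flatA flatB 0 mid [0.4495 0.2773] len 0.1207 ang 107.01
flatA flatB 1 mid [0.4508 0.2763] len 0.121 ang 106.98
sfL sfR 0 mid [ 0.5881 -0.0567] len 0.1201 ang -87.96
sfL sfR 1 mid [ 0.5903 -0.0652] len 0.1361 ang -87.2
bl br 0 mid [ 0.4779 -0.058 ] len 0.1 ang -89.84
bl br 1 mid [ 0.4792 -0.0608] len 0.1044 ang -89.94
```

```bash
cat >> m.py <<'E'
def cross(prof,lvl,x0):
    """first subpixel crossing of lvl along a profile"""
    for i in range(len(prof)-1):
        a,b=prof[i],prof[i+1]
        if (a-lvl)*(b-lvl)<=0 and a!=b: return x0+i+(lvl-a)/(b-a)
    return np.nan
def fitline(P):
    P=np.array(P,float); P=P[~np.isnan(P).any(1)]
    vx,vy,x,y=cv2.fitLine(P.astype(np.float32),cv2.DIST_HUBER,0,.01,.01).ravel(); return np.array([x,y]),np.array([vx,vy])
def wline(n,P,z):
    W=cast(n,np.array(P)[~np.isnan(np.array(P)).any(1)],z)[:,:2]; p,d=fitline(W*1000); return p/1000,np.degrees(np.arctan2(d[1],d[0]))%180
E
python3 - <<'E'
from m import *
top=cv2.imread('pics/top0.png')[:,:,::-1].copy(); r=top[:,:,0].astype(float)
# second_far far edge (v around 200) columns 328..370, moving downward white->blue
far=[(u,cross(r[195:208,u],125,195)) for u in range(328,370)]
near=[(u,cross(r[206:222,u],125,206)) for u in range(342,356)]
lend=[(cross(r[v,318:332],125,318),v) for v in range(203,214)]
rend=[(cross(r[v,366:380][::1],125,366),v) for v in range(203,214)]
bl_o=[(cross(r[v,318:332],125,318),v) for v in range(220,248)]
bl_i=[(cross(r[v,335:345],125,335),v) for v in range(220,248)]
br_i=[(cross(r[v,350:362],125,350),v) for v in range(220,248)]
br_o=[(cross(r[v,368:380],125,368),v) for v in range(220,248)]
bl_e=[(u,cross(r[240:256,u],125,240)) for u in range(327,337)]
br_e=[(u,cross(r[240:256,u],125,240)) for u in range(360,370)]
for k,P,z in (('far',far,.033),('near',near,.033),('lend',lend,.033),('rend',rend,.033),('bl_o',bl_o,.019),('bl_i',bl_i,.019),('br_i',br_i,.019),('br_o',br_o,.019),('bl_e',bl_e,.019),('br_e',br_e,.019)):
    p,a=wline('top',P,z); print(k,p.round(4),round(a,2),len(P))
# tray edges: darkest point
def dark(prof,x0):
    i=int(np.argmin(prof)); 
    if 0<i<len(prof)-1:
        a,b,c=prof[i-1:i+2]; return x0+i+0.5*(a-c)/(a-2*b+c) if (a-2*b+c)!=0 else x0+i
    return np.nan
L=[(dark(r[v,306:320],306),v) for v in range(196,260)]
T=[(u,dark(r[184:198,u],184)) for u in range(318,382)]
B=[(u,dark(r[258:270,u],258)) for u in range(318,382)]
for k,P in (('L',L),('T',T),('B',B)): 
    p,a=wline('top',P,.02); print('tray',k,p.round(4),round(a,2), np.nanmedian(np.array(P),0).round(1), np.nanstd(np.array(P),0).round(2))
E
```

```text
far [ 0.6107 -0.0785] 91.21 42
near [ 0.5619 -0.0564] 93.14 14
lend [0.5866 0.0188] 1.32 11
rend [ 0.5854 -0.1253] 46.64 11
bl_o [0.5108 0.0153] 2.11 28
bl_i [ 0.507  -0.0294] 3.28 28
br_i [ 0.5197 -0.0843] 0.91 28
br_o [ 0.5128 -0.1295] 2.5 28
bl_e [ 0.4735 -0.0054] 154.99 10
br_e [ 0.4723 -0.1059] 149.86 10
tray L [0.5113 0.0517] 1.31 [311.9 227.5] [ 0.32 18.47]
tray T [ 0.6448 -0.0614] 91.32 [349.5 189.8] [18.47  0.26]
tray B [ 0.4226 -0.0694] 92.08 [349.5 262.9] [18.47  0.74]
```

Candidates in the top view:
- loose flat blue bar at (237,253). This is the one lying flat on the white sheet.
- rack bar at (243,201), on edge in the black rack
- stacked bars at (350,208), (332,232) and (365,232)
- orange look-alike at (500,235)
- blue slot of the white box at (137,133)
- blue window frame at (343,140)

I choose (237,253). The crop shows a blue bar with two discs. The discs measure 120 mm apart and about 15 mm high, which fits a 14 mm bar. Its centre is (0.450, 0.277) at 107°.

```bash
cat > plan.py <<'E'
from h import *
def yaw_of(R): y=R.as_matrix()[:,1]; return np.degrees(np.arctan2(y[1],y[0]))
def plan(wps,step=.040,deg=7.0,s=None):
    """wps: (xyz, yaw_deg or None). prints rows in tool axes"""
    p,R=tool(s); out=[]; yaw=yaw_of(R)
    for xyz,y in wps:
        xyz=np.array(xyz,float); y=yaw if y is None else y
        n=int(max(np.ceil(np.linalg.norm(xyz-p)/step-1e-6),np.ceil(abs(y-yaw)/deg-1e-6),1))
        for i in range(n):
            d=(xyz-p)/n; a=yaw+(y-yaw)*i/n
            Rr=down(np.radians(a)) ; t=Rr.inv().apply(d); w=-(y-yaw)/n
            out.append((round(w,1),*t.round(4)))
        p,yaw=xyz,y
        print('wp',xyz,y,'rows',n)
    for o in out: print('wx %.1f dx %.3f dy %.3f dz %.3f'%o)
    return out
E
python3 - <<'E'
from plan import *
plan([((.5,-.2,.42),None),((.47,.14,.32),17.0),((.45,.277,.10),17.0)])
E
```

```text
wp [ 0.5  -0.2   0.42] -63.65623164565175 rows 13
wp [0.47 0.14 0.32] 17.0 rows 12
wp [0.45  0.277 0.1  ] 17.0 rows 7
wx -0.0 dx -0.013 dy -0.021 dz -0.028
wx -0.0 dx -0.013 dy -0.021 dz -0.028
wx -0.0 dx -0.013 dy -0.021 dz -0.028
wx -0.0 dx -0.013 dy -0.021 dz -0.028
wx -0.0 dx -0.013 dy -0.021 dz -0.028
wx -0.0 dx -0.013 dy -0.021 dz -0.028
wx -0.0 dx -0.013 dy -0.021 dz -0.028
wx -0.0 dx -0.013 dy -0.021 dz -0.028
wx -0.0 dx -0.013 dy -0.021 dz -0.028
wx -0.0 dx -0.013 dy -0.021 dz -0.028
wx -0.0 dx -0.013 dy -0.021 dz -0.028
wx -0.0 dx -0.013 dy -0.021 dz -0.028
wx -0.0 dx -0.013 dy -0.021 dz -0.028
wx -6.7 dx 0.008 dy -0.026 dz -0.010
wx -6.7 dx 0.008 dy -0.025 dz -0.013
wx -6.7 dx 0.008 dy -0.023 dz -0.016
wx -6.7 dx 0.008 dy -0.021 dz -0.019
wx -6.7 dx 0.008 dy -0.019 dz -0.021
wx -6.7 dx 0.008 dy -0.016 dz -0.023
wx -6.7 dx 0.008 dy -0.013 dz -0.025
wx -6.7 dx 0.008 dy -0.011 dz -0.026
wx -6.7 dx 0.008 dy -0.007 dz -0.028
wx -6.7 dx 0.008 dy -0.004 dz -0.028
wx -6.7 dx 0.008 dy -0.001 dz -0.028
wx -6.7 dx 0.008 dy 0.003 dz -0.028
wx -0.0 dx 0.031 dy 0.003 dz -0.020
wx -0.0 dx 0.031 dy 0.003 dz -0.020
wx -0.0 dx 0.031 dy 0.003 dz -0.020
wx -0.0 dx 0.031 dy 0.003 dz -0.020
wx -0.0 dx 0.031 dy 0.003 dz -0.020
wx -0.0 dx 0.031 dy 0.003 dz -0.020
wx -0.0 dx 0.031 dy 0.003 dz -0.020
```

send_rows([
  {"dx":-0.014,"dy":-0.021,"dz":-0.028,"hand":1},
  {"dx":-0.014,"dy":-0.021,"dz":-0.028,"hand":1},
  {"dx":-0.014,"dy":-0.021,"dz":-0.028,"hand":1},
  {"dx":-0.014,"dy":-0.021,"dz":-0.028,"hand":1},
  {"dx":-0.014,"dy":-0.021,"dz":-0.028,"hand":1},
  {"dx":-0.014,"dy":-0.021,"dz":-0.028,"hand":1},
  {"dx":-0.014,"dy":-0.021,"dz":-0.028,"hand":1},
  {"dx":-0.014,"dy":-0.021,"dz":-0.028,"hand":1},
])

```text
invalid input at $.targets[0]: expected keys wx, wy, wz, dx, dy, dz, hand
```

send_rows([
  {"wx":0,"wy":0,"wz":0,"dx":-0.014,"dy":-0.021,"dz":-0.028,"hand":1},
  {"wx":0,"wy":0,"wz":0,"dx":-0.014,"dy":-0.021,"dz":-0.028,"hand":1},
  {"wx":0,"wy":0,"wz":0,"dx":-0.014,"dy":-0.021,"dz":-0.028,"hand":1},
  {"wx":0,"wy":0,"wz":0,"dx":-0.014,"dy":-0.021,"dz":-0.028,"hand":1},
  {"wx":0,"wy":0,"wz":0,"dx":-0.014,"dy":-0.021,"dz":-0.028,"hand":1},
  {"wx":0,"wy":0,"wz":0,"dx":-0.014,"dy":-0.021,"dz":-0.028,"hand":1},
  {"wx":0,"wy":0,"wz":0,"dx":-0.014,"dy":-0.021,"dz":-0.028,"hand":1},
  {"wx":0,"wy":0,"wz":0,"dx":-0.014,"dy":-0.021,"dz":-0.028,"hand":1},
])

```text
time: 0.77
eef_pos: [0.425, -0.3481, 0.3488]
tcp_rot: [-0.687, -0.165, 0.692, -0.149]
contact_force: [0.1, 0.2, 0.2]
opening: 1.0
```

send_rows([
  {"wx":0,"wy":0,"wz":0,"dx":-0.016,"dy":-0.02,"dz":-0.026,"hand":1},
  {"wx":0,"wy":0,"wz":0,"dx":-0.016,"dy":-0.02,"dz":-0.026,"hand":1},
  {"wx":0,"wy":0,"wz":0,"dx":-0.016,"dy":-0.02,"dz":-0.026,"hand":1},
  {"wx":0,"wy":0,"wz":0,"dx":-0.016,"dy":-0.02,"dz":-0.026,"hand":1},
  {"wx":0,"wy":0,"wz":0,"dx":-0.016,"dy":-0.02,"dz":-0.026,"hand":1},
  {"wx":-6.7,"wy":0,"wz":0,"dx":0,"dy":-0.026,"dz":-0.01,"hand":1},
  {"wx":-6.7,"wy":0,"wz":0,"dx":0,"dy":-0.025,"dz":-0.013,"hand":1},
  {"wx":-6.7,"wy":0,"wz":0,"dx":0.005,"dy":-0.023,"dz":-0.016,"hand":1},
])

```text
time: 1.43
eef_pos: [0.4969, -0.1055, 0.4332]
tcp_rot: [0.65, 0.288, -0.649, 0.271]
contact_force: [-0.5, -0.1, 0.6]
opening: 0.998
```

send_rows([
  {"wx":-6.7,"wy":0,"wz":0,"dx":0.008,"dy":-0.021,"dz":-0.019,"hand":1},
  {"wx":-6.7,"wy":0,"wz":0,"dx":0.008,"dy":-0.019,"dz":-0.021,"hand":1},
  {"wx":-6.7,"wy":0,"wz":0,"dx":0.01,"dy":-0.016,"dz":-0.023,"hand":1},
  {"wx":-6.7,"wy":0,"wz":0,"dx":0.01,"dy":-0.013,"dz":-0.025,"hand":1},
  {"wx":-6.7,"wy":0,"wz":0,"dx":0.01,"dy":-0.011,"dz":-0.026,"hand":1},
  {"wx":-6.7,"wy":0,"wz":0,"dx":0.01,"dy":-0.007,"dz":-0.028,"hand":1},
  {"wx":-6.7,"wy":0,"wz":0,"dx":0.01,"dy":-0.004,"dz":-0.028,"hand":1},
  {"wx":-6.7,"wy":0,"wz":0,"dx":0.01,"dy":0,"dz":-0.028,"hand":1},
])

```text
time: 2.1
eef_pos: [0.4693, 0.1325, 0.3582]
tcp_rot: [0.445, 0.56, -0.436, 0.546]
contact_force: [0.8, -0.2, 0.2]
opening: 0.996
```

```bash
python3 - <<'E'
from plan import *
s=st(); print(s['time'],np.round(s['eef_pos'],4),np.round(s['qpos'],3),yaw_of(tool(s)[1]))
print(tool(s)[1].as_matrix().round(3))
print(go((.45,.277,.10),down(np.radians(17.0)),s))
plan([((.45,.277,.06),17.0)])
E
```

```text
2.1 [0.4693 0.1325 0.3582] [ 0.056 -0.204  1.88   0.022  1.471 -0.172] 12.942373050696672
[[-0.007  0.975  0.224]
 [ 0.021  0.224 -0.974]
 [-1.    -0.002 -0.022]]
(array([ 0.2613,  0.0141, -0.1393]), array([-4.06, -1.29,  0.07]))
wp [0.45  0.277 0.06 ] 17.0 rows 9
wx -0.5 dx 0.033 dy 0.002 dz -0.016
wx -0.5 dx 0.033 dy 0.002 dz -0.016
wx -0.5 dx 0.033 dy 0.002 dz -0.016
wx -0.5 dx 0.033 dy 0.002 dz -0.016
wx -0.5 dx 0.033 dy 0.002 dz -0.016
wx -0.5 dx 0.033 dy 0.002 dz -0.016
wx -0.5 dx 0.033 dy 0.002 dz -0.016
wx -0.5 dx 0.033 dy 0.002 dz -0.016
wx -0.5 dx 0.033 dy 0.003 dz -0.016
```

send_rows([
  {"wx":-0.5,"wy":-0.3,"wz":0,"dx":0.033,"dy":0.002,"dz":-0.017,"hand":1},
  {"wx":-0.5,"wy":-0.3,"wz":0,"dx":0.033,"dy":0.002,"dz":-0.017,"hand":1},
  {"wx":-0.5,"wy":-0.3,"wz":0,"dx":0.033,"dy":0.002,"dz":-0.017,"hand":1},
  {"wx":-0.5,"wy":-0.3,"wz":0,"dx":0.033,"dy":0.002,"dz":-0.017,"hand":1},
  {"wx":-0.5,"wy":0,"wz":0,"dx":0.033,"dy":0.002,"dz":-0.017,"hand":1},
  {"wx":-0.5,"wy":0,"wz":0,"dx":0.033,"dy":0.002,"dz":-0.017,"hand":1},
  {"wx":-0.5,"wy":0,"wz":0,"dx":0.033,"dy":0.002,"dz":-0.017,"hand":1},
  {"wx":-0.5,"wy":0,"wz":0,"dx":0.025,"dy":0.002,"dz":-0.01,"hand":1},
])

```text
time: 2.77
eef_pos: [0.4492, 0.2735, 0.0966]
tcp_rot: [0.42, 0.569, -0.414, 0.574]
contact_force: [0.0, 0.1, 0.3]
opening: 1.001
```

```bash
python3 - <<'E'
from plan import *
s=st(); print(s['time'],np.round(s['eef_pos'],4),np.round(s['qpos'],3),yaw_of(tool(s)[1]))
print(tool(s)[1].as_matrix().round(3))
print(go((.45,.277,.018),down(np.radians(17.0)),s))
shot('side','side1.png',(280,180,440,320),4)
E
```

```text
2.7667 [0.4492 0.2735 0.0966] [ 3.550e-01  1.320e-01  2.054e+00 -2.000e-03  9.440e-01  4.500e-02] 17.77252952751359
[[ 0.01   0.952  0.305]
 [ 0.002  0.305 -0.952]
 [-1.     0.011  0.001]]
(array([ 0.0786,  0.0009, -0.0032]), array([ 0.77,  0.05, -0.6 ]))
```

View pics/side1.png

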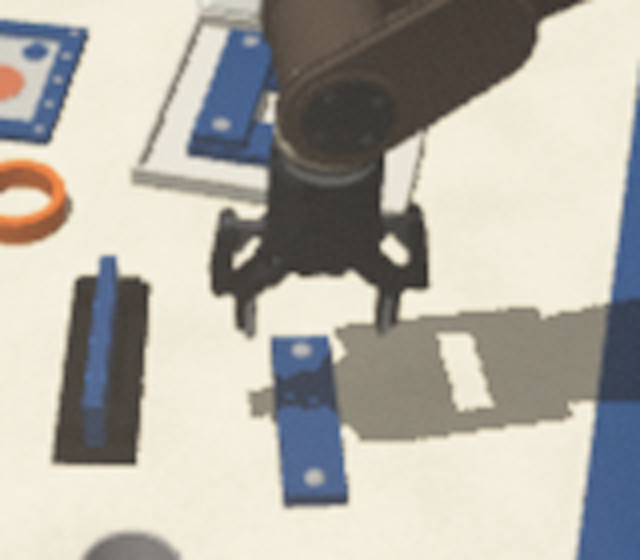

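send_rows([
  {"wx":0.4,"wy":0,"wz":-0.6,"dx":0.025,"dy":0.001,"dz":-0.003,"hand":1},
  {"wx":0.4,"wy":0,"wz":0,"dx":0.025,"dy":0,"dz":0,"hand":1},
  {"wx":0,"wy":0,"wz":0,"dx":0.02,"dy":0,"dz":0,"hand":1},
  {"wx":0,"wy":0,"wz":0,"dx":0.01,"dy":0,"dz":0,"hand":1},
  {"wx":0,"wy":0,"wz":0,"dx":0,"dy":0,"dz":0,"hand":1},
])

```text
time: 3.23
eef_pos: [0.4435, 0.2761, 0.007]
tcp_rot: [0.415, 0.572, -0.425, 0.566]
contact_force: [-0.3, -0.8, -1.1]
opening: 1.006
```

```bash
python3 - <<'E'
from plan import *
s=st(); print(s['time'],np.round(s['eef_pos'],4),yaw_of(tool(s)[1]),np.round(s['contact_force'],1))
print(go((.45,.277,.014),down(np.radians(17.0)),s))
E
```

```text
3.2333 [0.4435 0.2761 0.007 ] 17.146682676507808 [-0.3 -0.8 -1.1]
(array([-0.0071,  0.0064,  0.0011]), array([0.15, 0.1 , 0.88]))
```

send_rows([
  {"wx":0,"wy":0,"wz":0.5,"dx":-0.007,"dy":0.006,"dz":0.001,"hand":1},
  {"wx":0,"wy":0,"wz":0,"dx":0,"dy":0,"dz":0,"hand":1},
])

```text
time: 3.4
eef_pos: [0.4506, 0.2768, 0.0154]
tcp_rot: [0.418, 0.57, -0.422, 0.568]
contact_force: [1.1, -0.4, 0.1]
opening: 1.002
```

```bash
python3 - <<'E'
from plan import *
s=st(); print(s['time'],np.round(s['eef_pos'],4),yaw_of(tool(s)[1]),np.round(s['contact_force'],1))
print(go((.45,.277,.014),down(np.radians(17.0)),s))
E
```

```text
3.4 [0.4506 0.2768 0.0154] 17.12490523829608 [ 1.1 -0.4  0.1]
(array([ 0.0014, -0.0005, -0.0004]), array([0.13, 0.1 , 0.33]))
```

send_rows([
  {"wx":0,"wy":0,"wz":0,"dx":0.002,"dy":0,"dz":0,"hand":0},
  {"wx":0,"wy":0,"wz":0,"dx":0,"dy":0,"dz":0,"hand":0},
  {"wx":0,"wy":0,"wz":0,"dx":0,"dy":0,"dz":0,"hand":0},
  {"wx":0,"wy":0,"wz":0,"dx":0,"dy":0,"dz":0,"hand":0},
  {"wx":0,"wy":0,"wz":0,"dx":0,"dy":0,"dz":0,"hand":0},
  {"wx":0,"wy":0,"wz":0,"dx":0,"dy":0,"dz":0,"hand":0},
], force=40)

```text
time: 3.9
eef_pos: [0.4548, 0.2778, 0.0198]
tcp_rot: [0.421, 0.567, -0.419, 0.57]
contact_force: [0.2, -0.3, -2.6]
opening: 0.512
```

```bash
python3 - <<'E'
from plan import *
s=st(); print(s['time'],np.round(s['eef_pos'],4),yaw_of(tool(s)[1]),np.round(s['contact_force'],1),s['opening'])
shot('side','side2.png',(300,200,420,320),5); shot('top','top2.png',(180,160,400,300),3.5)
E
```

```text
3.9 [0.4548 0.2778 0.0198] 17.07822658539317 [ 0.2 -0.3 -2.6] 0.5115284725777378
```

View pics/side2.png

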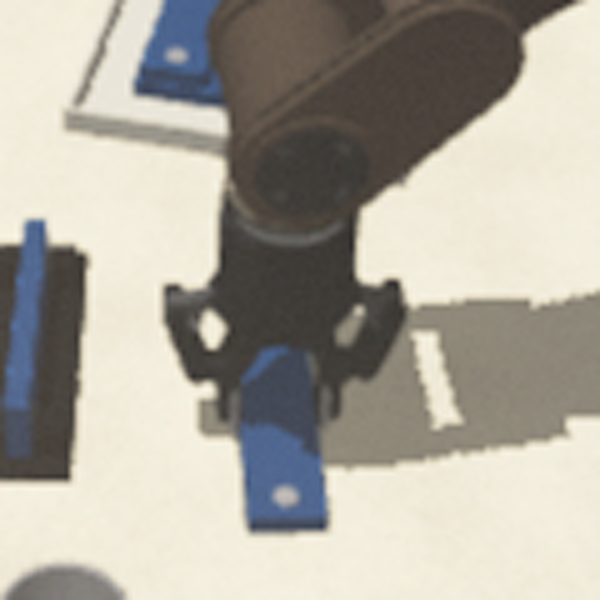

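send_rows([
  {"wx":0,"wy":0,"wz":0,"dx":-0.015,"dy":0,"dz":0,"hand":0},
  {"wx":0,"wy":0,"wz":0,"dx":-0.03,"dy":0,"dz":0,"hand":0},
  {"wx":0,"wy":0,"wz":0,"dx":-0.03,"dy":0,"dz":0,"hand":0},
  {"wx":0,"wy":0,"wz":0,"dx":-0.02,"dy":0,"dz":0,"hand":0},
  {"wx":0,"wy":0,"wz":0,"dx":0,"dy":0,"dz":0,"hand":0},
])

```text
time: 4.42
eef_pos: [0.4495, 0.276, 0.1116]
tcp_rot: [0.417, 0.57, -0.424, 0.567]
contact_force: [0.4, 0.4, -2.2]
opening: 0.51
```

```bash
python3 - <<'E'
from plan import *
s=st(); print(s['time'],np.round(s['eef_pos'],4),yaw_of(tool(s)[1]),np.round(s['contact_force'],1),s['opening'],tool(s)[1].as_matrix().round(3).tolist())
shot('side','side3.png'); shot('top','top3.png')
s=st(); print(s['time'],np.round(s['eef_pos'],4))
b=cv2.imread('pics/side3.png'); t=cv2.imread('pics/top3.png')
c1=cv2.resize(b[160:300,300:420],None,fx=3.2,fy=3.2,interpolation=cv2.INTER_CUBIC); c2=cv2.resize(t[190:330,180:300],None,fx=3.2,fy=3.2,interpolation=cv2.INTER_CUBIC)
cv2.imwrite('pics/pair3.png',np.hstack([c1,c2]))
E
```

```text
4.4167 [0.4495 0.276  0.1116] 17.085724340858786 [ 0.4  0.4 -2.2] 0.5103390266735691 [[-0.009, 0.956, 0.294], [-0.005, 0.294, -0.956], [-1.0, -0.01, 0.002]]
4.5167 [0.4473 0.2751 0.1078]
```

View pics/pair3.png

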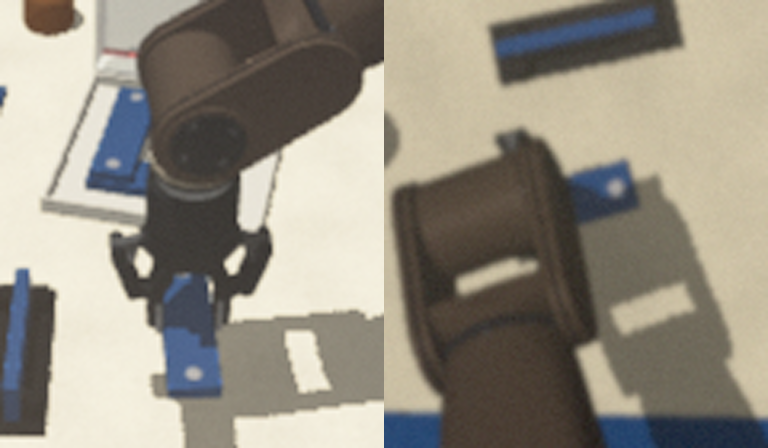

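```bash
python3 - <<'E'
from m import *
from plan import yaw_of
top=cv2.imread('pics/top3.png')[:,:,::-1].copy(); side=cv2.imread('pics/side3.png')[:,:,::-1].copy()
b=disc_at(side,np.array((360.3,276.6)),4); a=disc_at(top,np.array((252.5,248.4)),4); print(a,b)
for z in (.098,.102,.106,.110):
    A=cast('top',a,z)[0]-np.array([-.0006,.0005,0]); B=cast('side',b,z)[0]+np.array([-.0006,.0005,0]); d=B-A
    print(z,'A',A.round(4),'B',B.round(4),'len',np.linalg.norm(d[:2]).round(4),'ang',np.degrees(np.arctan2(d[1],d[0])).round(2),'mid',((A+B)/2).round(4))
E
```

```text
[251.90278433 248.16658801] [360.0175219  276.32665832]
0.098 A [0.4654 0.2197 0.098 ] B [0.4321 0.327  0.098 ] len 0.1123 ang 107.23 mid [0.4488 0.2733 0.098 ]
0.102 A [0.4655 0.2191 0.102 ] B [0.4315 0.3305 0.102 ] len 0.1165 ang 106.95 mid [0.4485 0.2748 0.102 ]
0.106 A [0.4656 0.2185 0.106 ] B [0.4309 0.3341 0.106 ] len 0.1207 ang 106.69 mid [0.4482 0.2763 0.106 ]
0.11 A [0.4657 0.2179 0.11  ] B [0.4303 0.3377 0.11  ] len 0.1249 ang 106.45 mid [0.448  0.2778 0.11  ]
```

```bash
python3 - <<'E'
from plan import *
s=st(); print(np.round(s['eef_pos'],4),yaw_of(tool(s)[1]))
plan([((.483,-.01,.11),3.7),((.4887,-.060,.075),1.7)],step=.036)
E
```

```text
[0.4473 0.2751 0.1078] 17.074303520669563
wp [ 0.483 -0.01   0.11 ] 3.7 rows 8
wp [ 0.4887 -0.06    0.075 ] 1.7 rows 2
wx 1.7 dx -0.000 dy -0.006 dz 0.035
wx 1.7 dx -0.000 dy -0.005 dz 0.035
wx 1.7 dx -0.000 dy -0.004 dz 0.036
wx 1.7 dx -0.000 dy -0.003 dz 0.036
wx 1.7 dx -0.000 dy -0.002 dz 0.036
wx 1.7 dx -0.000 dy -0.001 dz 0.036
wx 1.7 dx -0.000 dy 0.000 dz 0.036
wx 1.7 dx -0.000 dy 0.001 dz 0.036
wx 1.0 dx 0.018 dy 0.001 dz 0.025
wx 1.0 dx 0.018 dy 0.002 dz 0.025
```

send_rows([
  {"wx":1.7,"wy":0,"wz":0,"dx":-0.005,"dy":-0.006,"dz":0.035,"hand":0},
  {"wx":1.7,"wy":0,"wz":0,"dx":0,"dy":-0.005,"dz":0.035,"hand":0},
  {"wx":1.7,"wy":0,"wz":0,"dx":0,"dy":-0.004,"dz":0.035,"hand":0},
  {"wx":1.7,"wy":0,"wz":0,"dx":0,"dy":-0.003,"dz":0.035,"hand":0},
  {"wx":1.7,"wy":0,"wz":0,"dx":0,"dy":-0.002,"dz":0.035,"hand":0},
  {"wx":1.7,"wy":0,"wz":0,"dx":0,"dy":-0.001,"dz":0.035,"hand":0},
  {"wx":1.7,"wy":0,"wz":0,"dx":0,"dy":0,"dz":0.03,"hand":0},
  {"wx":1.7,"wy":0,"wz":0,"dx":0,"dy":0,"dz":0.02,"hand":0},
])

```text
time: 5.18
eef_pos: [0.4675, 0.0096, 0.0954]
tcp_rot: [0.472, 0.525, -0.496, 0.505]
contact_force: [1.4, 0.9, -3.2]
opening: 0.516
```

```bash
python3 - <<'E'
from plan import *
s=st(); print(s['time'],np.round(s['eef_pos'],4),np.round(s['qpos'],3),yaw_of(tool(s)[1]),s['opening'])
print(go((.4887,-.060,.075),down(np.radians(1.7)),s))
E
```

```text
5.1833 [0.4675 0.0096 0.0954] [-0.19   0.035  2.163 -0.017  0.985 -0.241] 3.5061065031919223 0.516089101576154
(array([0.0199, 0.0178, 0.0707]), array([1.81, 0.26, 2.5 ]))
```

send_rows([
  {"wx":0.5,"wy":0,"wz":0.8,"dx":0,"dy":0.006,"dz":0.022,"hand":0},
  {"wx":0.5,"wy":0,"wz":0.8,"dx":0,"dy":0.006,"dz":0.022,"hand":0},
  {"wx":0.5,"wy":0,"wz":0.8,"dx":0.002,"dy":0.004,"dz":0.015,"hand":0},
  {"wx":0.3,"wy":0.2,"wz":0,"dx":0.004,"dy":0.002,"dz":0.008,"hand":0},
  {"wx":0,"wy":0,"wz":0,"dx":0,"dy":0,"dz":0,"hand":0},
])

```text
time: 5.6
eef_pos: [0.4814, -0.0624, 0.0764]
tcp_rot: [0.491, 0.511, -0.499, 0.499]
contact_force: [0.7, 0.5, -3.2]
opening: 0.514
```

```bash
python3 - <<'E'
from plan import *
s=st(); print(s['time'],np.round(s['eef_pos'],4),np.round(s['qpos'],3),yaw_of(tool(s)[1]),s['opening'])
print(go((.4887,-.060,.05),down(np.radians(1.7)),s))
E
```

```text
5.6 [ 0.4814 -0.0624  0.0764] [-0.337  0.095  2.141 -0.003  0.925 -0.355] 1.1280592427492953 0.5143787979628146
(array([ 0.0263,  0.0078, -0.0021]), array([-0.57, -0.28,  1.12]))
```

send_rows([
  {"wx":-0.5,"wy":-0.2,"wz":0.8,"dx":0.008,"dy":0.006,"dz":-0.002,"hand":0},
  {"wx":0,"wy":0,"wz":0,"dx":0.006,"dy":0.002,"dz":0,"hand":0},
  {"wx":0,"wy":0,"wz":0,"dx":0,"dy":0,"dz":0,"hand":0},
])

```text
time: 5.85
eef_pos: [0.486, -0.0582, 0.0573]
tcp_rot: [0.491, 0.512, -0.495, 0.502]
contact_force: [-0.2, 0.4, -3.3]
opening: 0.51
```

```bash
python3 - <<'E'
from plan import *
s=st(); print(s['time'],np.round(s['eef_pos'],4),yaw_of(tool(s)[1]),s['opening'])
print(go((.4887,-.060,.045),down(np.radians(1.7)),s))
shot('side','side4.png'); shot('top','top4.png')
s=st(); print(s['time'],np.round(s['eef_pos'],4),yaw_of(tool(s)[1])); print(go((.4887,-.060,.045),down(np.radians(1.7)),s))
b=cv2.imread('pics/side4.png'); t=cv2.imread('pics/top4.png')
c1=cv2.resize(b[120:240,300:420],None,fx=3.2,fy=3.2,interpolation=cv2.INTER_CUBIC); c2=cv2.resize(t[180:300,290:410],None,fx=3.2,fy=3.2,interpolation=cv2.INTER_CUBIC)
cv2.imwrite('pics/pair4.png',np.hstack([c1,c2]))
E
```

```text
5.85 [ 0.486  -0.0582  0.0573] 1.5897168071917316 0.5104479187262749
(array([0.0123, 0.0029, 0.0019]), array([-0.11, -0.32,  0.83]))
5.95 [ 0.4863 -0.0583  0.0583] 1.61220371735545
(array([0.0133, 0.0025, 0.0018]), array([-0.09, -0.29,  0.76]))
```

View pics/pair4.png

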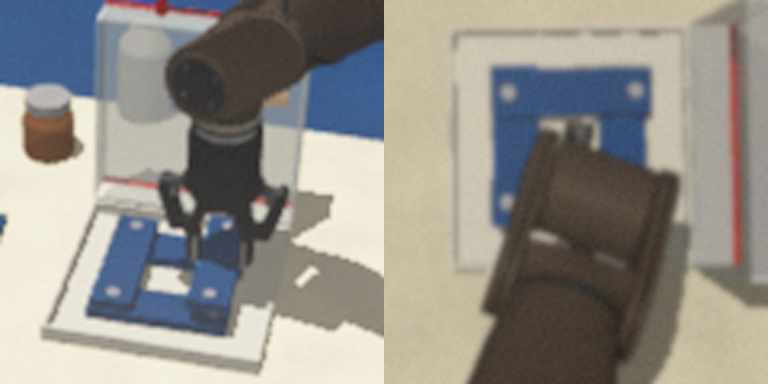

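```bash
python3 - <<'E'
from m import *
side=cv2.imread('pics/side4.png')[:,:,::-1].copy(); top=cv2.imread('pics/top4.png')[:,:,::-1].copy()
off=np.array([-.0006,.0005,0])
def m(uvs,z):
    Q=[disc_at(side,np.array(u),3.5 and 4) for u in uvs]; P=[cast('side',q,z)[0]+off for q in Q]; d=P[0]-P[1]
    print(z,np.round(Q,2).tolist(),'mid',((P[0]+P[1])/2).round(4),'len',np.linalg.norm(d[:2]).round(4),'ang',np.degrees(np.arctan2(d[1],d[0])).round(2))
m([(335.3,210.9),(342.5,190.3)],.033)
for z in (.050,.054,.058): m([(365,211.6),(371.2,190)],z)
q=[disc_at(top,np.array(u),4) for u in ((328.4,208.4),(368.4,207.9))]; P=[cast('top',x,.033)[0]-off for x in q]; d=P[0]-P[1]; print(np.round(q,2).tolist(),((P[0]+P[1])/2).round(4),np.linalg.norm(d),np.degrees(np.arctan2(d[1],d[0])))
E
```

```text
0.033 [[334.84, 210.62], [342.36, 187.25]] mid [ 0.59  -0.064  0.033] len 0.1347 ang 93.08
0.05 [[365.02, 211.13], [370.48, 189.69]] mid [ 0.4867 -0.061   0.05  ] len 0.1207 ang 92.54
0.054 [[365.02, 211.13], [370.48, 189.69]] mid [ 0.4859 -0.056   0.054 ] len 0.1202 ang 92.54
0.058 [[365.02, 211.13], [370.48, 189.69]] mid [ 0.4851 -0.051   0.058 ] len 0.1197 ang 92.54
[[328.32, 208.42], [368.28, 207.63]] [ 0.5886 -0.0573  0.033 ] 0.12028755509082399 92.06562844123569
```

send_rows([
  {"wx":-0.3,"wy":-0.3,"wz":0.6,"dx":0.006,"dy":0.003,"dz":0.002,"hand":0},
  {"wx":0,"wy":0,"wz":0,"dx":0.005,"dy":0,"dz":0,"hand":0},
  {"wx":0,"wy":0,"wz":0,"dx":0,"dy":0,"dz":0,"hand":0},
])

```text
time: 6.2
eef_pos: [0.49, -0.0592, 0.0471]
tcp_rot: [0.49, 0.509, -0.491, 0.509]
contact_force: [-0.4, 0.2, -2.7]
opening: 0.511
```

```bash
python3 - <<'E'
from plan import *
s=st(); print(s['time'],np.round(s['eef_pos'],4),yaw_of(tool(s)[1]),s['opening'],np.round(s['contact_force'],2))
print(go((.4887,-.0605,.037),down(np.radians(1.9)),s))
E
```

```text
6.2 [ 0.49   -0.0592  0.0471] 2.0647752855180044 0.5107885385864331 [-0.36  0.22 -2.69]
(array([ 0.0101, -0.0013,  0.0012]), array([0.16, 0.06, 0.04]))
```

send_rows([
  {"wx":0,"wy":0,"wz":0,"dx":0.004,"dy":-0.001,"dz":0.001,"hand":0},
  {"wx":0,"wy":0,"wz":0,"dx":0.003,"dy":0,"dz":0,"hand":0},
  {"wx":0,"wy":0,"wz":0,"dx":0.001,"dy":0,"dz":0,"hand":0},
])

```text
time: 6.45
eef_pos: [0.4893, -0.0602, 0.0389]
tcp_rot: [0.49, 0.509, -0.491, 0.509]
contact_force: [0.1, 0.5, -2.8]
opening: 0.509
```

```bash
python3 - <<'E'
from plan import *
s=st(); print(s['time'],np.round(s['eef_pos'],4),yaw_of(tool(s)[1]),s['opening'],np.round(s['contact_force'],2))
print(go((.4887,-.0605,.037),down(np.radians(1.9)),s))
E
```

```text
6.45 [ 0.4893 -0.0602  0.0389] 2.0973367023611402 0.5094948759647392 [ 0.12  0.55 -2.83]
(array([ 0.0019, -0.0006,  0.0002]), array([ 0.2 ,  0.08, -0.01]))
```

send_rows([
  {"wx":0,"wy":0,"wz":0,"dx":0.002,"dy":0,"dz":0,"hand":0},
  {"wx":0,"wy":0,"wz":0,"dx":0,"dy":0,"dz":0,"hand":0},
])

```text
time: 6.62
eef_pos: [0.4898, -0.0604, 0.0388]
tcp_rot: [0.49, 0.509, -0.491, 0.509]
contact_force: [0.8, -0.6, -2.6]
opening: 0.511
```

```bash
python3 - <<'E'
from plan import *
s=st(); print(s['time'],np.round(s['eef_pos'],4),yaw_of(tool(s)[1]),s['opening'],np.round(s['contact_force'],2))
shot('side','side5.png',(300,160,400,250),6)
E
```

```text
6.6167 [ 0.4898 -0.0604  0.0388] 2.093343321986337 0.5114946748178797 [ 0.83 -0.55 -2.57]
```

View pics/side5.png

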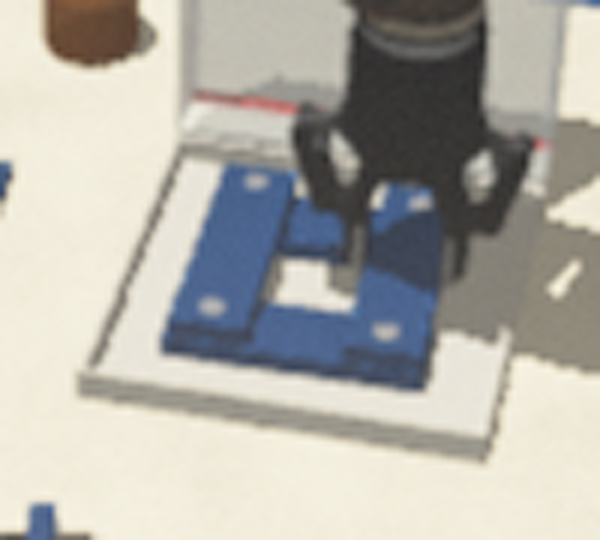

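send_rows([
  {"wx":0,"wy":0,"wz":0,"dx":0.003,"dy":0,"dz":0,"hand":0},
  {"wx":0,"wy":0,"wz":0,"dx":0.002,"dy":0,"dz":0,"hand":0},
])

```text
time: 6.83
eef_pos: [0.4908, -0.0607, 0.0382]
tcp_rot: [0.49, 0.51, -0.492, 0.508]
contact_force: [-7.3, 2.1, 11.9]
opening: 0.512
```

```bash
python3 - <<'E'
from plan import *
s=st(); print(s['time'],np.round(s['eef_pos'],4),yaw_of(tool(s)[1]),s['opening'],np.round(s['contact_force'],2))
print(go((.4887,-.0605,.037),down(np.radians(1.9)),s))
E
```

```text
6.8333 [ 0.4908 -0.0607  0.0382] 2.1225828279193504 0.5115382958788859 [-7.33  2.11 11.94]
(array([ 0.0012, -0.0021, -0.0003]), array([0.22, 0.02, 0.18]))
```

send_rows([
  {"wx":0,"wy":0,"wz":0,"dx":-0.001,"dy":-0.002,"dz":0,"hand":0},
  {"wx":0,"wy":0,"wz":0,"dx":0,"dy":0,"dz":0,"hand":0.75},
  {"wx":0,"wy":0,"wz":0,"dx":0,"dy":0,"dz":0,"hand":0.75},
  {"wx":0,"wy":0,"wz":0,"dx":0,"dy":0,"dz":0,"hand":0.75},
  {"wx":0,"wy":0,"wz":0,"dx":-0.01,"dy":0,"dz":0,"hand":0.75},
  {"wx":0,"wy":0,"wz":0,"dx":-0.03,"dy":0,"dz":0,"hand":0.75},
  {"wx":0,"wy":0,"wz":0,"dx":-0.04,"dy":0,"dz":0,"hand":0.75},
  {"wx":0,"wy":0,"wz":0,"dx":-0.03,"dy":0,"dz":-0.02,"hand":1},
])

```text
time: 7.5
eef_pos: [0.4853, -0.0417, 0.148]
tcp_rot: [0.489, 0.512, -0.494, 0.504]
contact_force: [1.7, -0.0, 1.0]
opening: 0.868
```

```bash
python3 - <<'E'
from plan import *
s=st(); print(s['time'],np.round(s['eef_pos'],4),np.round(s['qpos'],3),yaw_of(tool(s)[1]),s['opening'],np.round(s['contact_force'],2))
plan([((.52,.12,.18),10),((.607,.268,.12),13.2)],step=.038)
shot('side','side6.png'); shot('top','top6.png')
b=cv2.imread('pics/side6.png'); t=cv2.imread('pics/top6.png')
c1=cv2.resize(b[120:240,300:420],None,fx=3.2,fy=3.2,interpolation=cv2.INTER_CUBIC); c2=cv2.resize(t[180:300,290:410],None,fx=3.2,fy=3.2,interpolation=cv2.INTER_CUBIC)
cv2.imwrite('pics/pair6.png',np.hstack([c1,c2]))
E
```

```text
7.5 [ 0.4853 -0.0417  0.148 ] [-2.930e-01 -1.900e-02  2.104e+00 -2.000e-03  1.070e+00 -3.260e-01] 1.914974209063767 0.8678195300496231 [ 1.69 -0.01  1.01]
wp [0.52 0.12 0.18] 10 rows 5
wp [0.607 0.268 0.12 ] 13.2 rows 5
wx -1.6 dx -0.006 dy 0.008 dz -0.032
wx -1.6 dx -0.006 dy 0.009 dz -0.032
wx -1.6 dx -0.006 dy 0.010 dz -0.032
wx -1.6 dx -0.006 dy 0.011 dz -0.031
wx -1.6 dx -0.006 dy 0.012 dz -0.031
wx -0.6 dx 0.012 dy 0.022 dz -0.026
wx -0.6 dx 0.012 dy 0.023 dz -0.026
wx -0.6 dx 0.012 dy 0.023 dz -0.026
wx -0.6 dx 0.012 dy 0.023 dz -0.025
wx -0.6 dx 0.012 dy 0.023 dz -0.025
```

View pics/pair6.png

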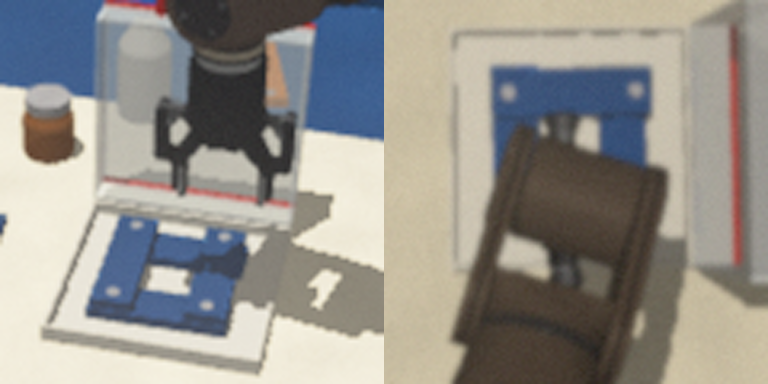

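```bash
python3 - <<'E'
from m import *
top=cv2.imread('pics/top6.png')[:,:,::-1].copy(); side=cv2.imread('pics/side6.png')[:,:,::-1].copy()
off=np.array([-.0006,.0005,0])
hsv=cv2.cvtColor(top,cv2.COLOR_RGB2HSV)
# rack dark mask (incl. bar)
g=top.max(2); reg=np.zeros_like(g); reg[175:225,200:290]=1
m=((g<130)&(reg>0)).astype(np.uint8); n,l,s,c=cv2.connectedComponentsWithStats(m); i=1+np.argmax(s[1:,4]); 
f=(l==i); r=planar('top',f,.006); print('rack',s[i],r[:4])
b=blue(top); m2,f2,ct=comp(b,(243,201)); r=planar('top',f2,.051); print('bar',r[:4])
a=np.radians(r[1]); ax=np.array([np.cos(a),np.sin(a)]); nx=np.array([np.sin(a),-np.cos(a)])
v,u=np.nonzero(f2); P=cast('top',np.c_[u,v],.051)[:,:2]-off[:2]
L=P@ax; N=P@nx; print('along range',L.min().round(4),L.max().round(4),'normal pct',np.percentile(N,[2,10,50,90,98]).round(4), 'ax',ax,nx)
# subpixel: profile across at several columns, blue minus others
for uu in range(222,268,4):
    col=top[185:218,uu].astype(int); print(uu,[int(x) for x in (col[:,2]-col[:,0])])
E
```

```text
rack [ 213  186   60   31 1116] (array([0.6068, 0.266 ]), np.float64(103.25), array([606.6, 265.6]), [np.float64(59.7), np.float64(177.8)])
bar (array([0.6064, 0.2686]), np.float64(103.08), array([606.5, 268.2]), [np.float64(16.0), np.float64(148.7)])
along range 0.0491 0.1978 normal pct [0.6444 0.6456 0.6519 0.6582 0.6596] ax [-0.22631131  0.97405502] [0.97405502 0.22631131]
222 [-40, -37, -40, -40, -37, -38, -39, -38, -39, -37, -28, -20, -13, -8, -9, 14, 41, 55, 58, 55, 45, 23, 6, -10, -11, -12, -10, -10, -15, -16, -20, -32, -36]
226 [-39, -41, -40, -38, -38, -40, -40, -39, -36, -28, -20, -16, -13, -10, 7, 29, 49, 57, 58, 47, 31, 8, -10, -13, -12, -12, -10, -14, -16, -23, -33, -36, -38]
230 [-40, -40, -39, -41, -40, -40, -38, -38, -31, -23, -13, -11, -10, -1, 22, 42, 53, 58, 52, 30, 10, -5, -15, -11, -11, -10, -9, -14, -24, -33, -38, -39, -38]
234 [-40, -38, -41, -39, -38, -38, -39, -34, -25, -13, -14, -12, -3, 20, 42, 53, 54, 45, 31, 12, -2, -11, -9, -12, -9, -10, -13, -22, -30, -38, -39, -38, -37]
238 [-39, -39, -40, -41, -39, -36, -32, -25, -15, -14, -9, -5, 13, 39, 56, 55, 48, 
[... 489 characters left out ...]
 -10, -11, -13, -26, -30, -37, -37, -38, -38, -40, -37, -40]
254 [-42, -38, -35, -28, -20, -13, -12, -11, 0, 25, 43, 53, 55, 46, 28, 1, -9, -15, -16, -11, -9, -12, -17, -23, -34, -38, -40, -38, -36, -38, -39, -38, -40]
258 [-40, -38, -31, -22, -16, -10, -10, 4, 24, 46, 52, 55, 50, 29, 11, -7, -10, -10, -14, -9, -11, -14, -22, -29, -39, -40, -38, -38, -39, -38, -40, -36, -38]
262 [-38, -33, -21, -16, -14, -10, 2, 20, 41, 50, 53, 45, 26, 5, -6, -10, -13, -11, -9, -11, -13, -22, -32, -37, -40, -40, -38, -38, -37, -37, -36, -36, -35]
266 [-34, -27, -16, -11, -13, -12, -14, -11, -12, -6, -7, -7, -7, -9, -11, -11, -11, -10, -11, -14, -24, -33, -37, -38, -39, -38, -37, -39, -37, -41, -38, -40, -37]
```

send_rows([
  {"wx":-1.6,"wy":0,"wz":0,"dx":-0.004,"dy":0.01,"dz":-0.03,"hand":1},
  {"wx":-1.6,"wy":0,"wz":0,"dx":-0.004,"dy":0.01,"dz":-0.032,"hand":1},
  {"wx":-1.6,"wy":0,"wz":0,"dx":0,"dy":0.01,"dz":-0.032,"hand":1},
  {"wx":-1.6,"wy":0,"wz":0,"dx":0,"dy":0.012,"dz":-0.031,"hand":1},
  {"wx":-1.6,"wy":0,"wz":0,"dx":0,"dy":0.014,"dz":-0.031,"hand":1},
  {"wx":-1,"wy":0,"wz":0,"dx":0.005,"dy":0.022,"dz":-0.028,"hand":1},
  {"wx":-0.6,"wy":0,"wz":0,"dx":0.005,"dy":0.022,"dz":-0.026,"hand":1},
  {"wx":-0.6,"wy":0,"wz":0,"dx":0.005,"dy":0.022,"dz":-0.026,"hand":1},
])

```text
time: 8.27
eef_pos: [0.5812, 0.217, 0.1468]
tcp_rot: [0.443, 0.549, -0.443, 0.552]
contact_force: [-0.2, -0.2, 0.2]
opening: 1.001
```

```bash
python3 - <<'E'
from plan import *
s=st(); print(s['time'],np.round(s['eef_pos'],4),np.round(s['qpos'],3),yaw_of(tool(s)[1]),s['opening'],np.round(s['contact_force'],2))
print(go((.607,.2672,.10),down(np.radians(13.2)),s))
E
```

```text
8.2667 [0.5812 0.217  0.1468] [ 0.195  0.263  1.794 -0.004  1.082 -0.019] 12.369650048640723 1.0005486706468882 [-0.24 -0.16  0.16]
(array([ 0.0468,  0.0359, -0.0437]), array([-0.83,  0.2 , -0.13]))
```

send_rows([
  {"wx":-0.4,"wy":0,"wz":0,"dx":0.01,"dy":0.013,"dz":-0.015,"hand":1},
  {"wx":-0.4,"wy":0,"wz":0,"dx":0.015,"dy":0.01,"dz":-0.012,"hand":1},
  {"wx":0,"wy":0,"wz":0,"dx":0.005,"dy":0.005,"dz":-0.005,"hand":1},
  {"wx":0,"wy":0,"wz":0,"dx":0,"dy":0,"dz":0,"hand":1},
  {"wx":0,"wy":0,"wz":0,"dx":0,"dy":0,"dz":0,"hand":1},
])

```text
time: 8.68
eef_pos: [0.6025, 0.2614, 0.1113]
tcp_rot: [0.436, 0.555, -0.438, 0.557]
contact_force: [-0.4, -0.0, -0.9]
opening: 0.997
```

```bash
python3 - <<'E'
from plan import *
s=st(); print(s['time'],np.round(s['eef_pos'],4),np.round(s['qpos'],3),yaw_of(tool(s)[1]),s['opening'],np.round(s['contact_force'],2))
print(go((.607,.2672,.07),down(np.radians(13.2)),s))
shot('side','side7.png'); shot('top','top7.png'); print(go((.607,.2672,.07),down(np.radians(13.2))))
b=cv2.imread('pics/side7.png'); t=cv2.imread('pics/top7.png')
c1=cv2.resize(b[190:310,250:370],None,fx=3.2,fy=3.2,interpolation=cv2.INTER_CUBIC); c2=cv2.resize(t[180:300,290:410],None,fx=3.2,fy=3.2,interpolation=cv2.INTER_CUBIC)
cv2.imwrite('pics/pair7.png',np.hstack([c1,c2]))
E
```

```text
8.6833 [0.6025 0.2614 0.1113] [ 0.256  0.38   1.716 -0.004  1.047  0.02 ] 13.650370730128083 0.9967370533309766 [-0.38 -0.03 -0.91]
(array([ 0.0413,  0.0058, -0.0047]), array([0.45, 0.19, 0.08]))
(array([ 0.0421,  0.0057, -0.0053]), array([0.39, 0.19, 0.01]))
```

View pics/pair7.png

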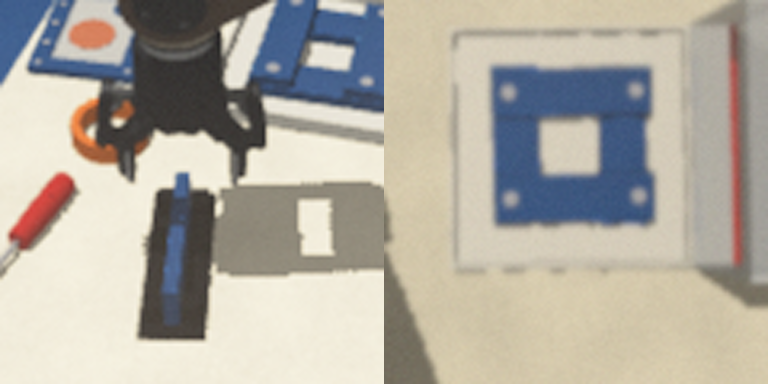

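```bash
python3 - <<'E'
from m import *
top=cv2.imread('pics/top7.png')[:,:,::-1].copy(); off=np.array([-.0006,.0005,0])
M={}
for k,uvs in dict(sf=((328.4,208.4),(368.4,207.9)),new=((329.4,242.2),(369.4,241.3))).items():
    q=[disc_at(top,np.array(u),4) for u in uvs]; P=[cast('top',x,.033)[0]-off for x in q]; d=P[0]-P[1]; M[k]=(P[0]+P[1])/2
    print(k,np.round(q,2).tolist(),np.round(P,4).tolist(),M[k].round(4),np.linalg.norm(d).round(4),np.degrees(np.arctan2(d[1],d[0])).round(2))
d=M['sf']-M['new']; a=np.radians(1.9); x=np.array([np.cos(a),np.sin(a)]); y=np.array([-x[1],x[0]]); print('sep along x',d[:2]@x,'level err',d[:2]@y, 'mid',(M['sf']+M['new'])/2)
E
```

```text
sf [[328.37, 208.43], [368.3, 207.62]] [[0.5865, 0.0027, 0.033], [0.5908, -0.1174, 0.033]] [ 0.5886 -0.0573  0.033 ] 0.1202 92.08
new [[329.15, 241.65], [369.28, 240.67]] [[0.4869, -0.0011, 0.033], [0.4917, -0.1212, 0.033]] [ 0.4893 -0.0612  0.033 ] 0.1202 92.29
sep along x 0.09942825723558021 level err 0.0005428205533632972 mid [ 0.53895789 -0.05925398  0.033     ]
```

send_rows([
  {"wx":0.4,"wy":0.2,"wz":0,"dx":0.015,"dy":0.006,"dz":-0.005,"hand":1},
  {"wx":0,"wy":0,"wz":0,"dx":0.02,"dy":0,"dz":0,"hand":1},
  {"wx":0,"wy":0,"wz":0,"dx":0.008,"dy":0,"dz":0,"hand":1},
  {"wx":0,"wy":0,"wz":0,"dx":0,"dy":0,"dz":0,"hand":1},
])

```text
time: 9.12
eef_pos: [0.6098, 0.2637, 0.0737]
tcp_rot: [0.443, 0.551, -0.439, 0.555]
contact_force: [-0.8, -0.8, 0.1]
opening: 1.001
```

```bash
python3 - <<'E'
from plan import *
s=st(); print(s['time'],np.round(s['eef_pos'],4),np.round(s['qpos'],3),yaw_of(tool(s)[1]),s['opening'],np.round(s['contact_force'],2))
print(go((.607,.2672,.041),down(np.radians(13.2)),s))
E
```

```text
9.1167 [0.6098 0.2637 0.0737] [ 0.256  0.439  1.715 -0.     0.98   0.031] 12.89850955091611 1.0008036605290704 [-0.79 -0.77  0.13]
(array([ 0.0327, -0.0022, -0.0041]), array([-0.3 ,  0.01, -0.44]))
```

send_rows([
  {"wx":-0.3,"wy":0,"wz":-0.4,"dx":0.015,"dy":-0.002,"dz":-0.004,"hand":1},
  {"wx":0,"wy":0,"wz":0,"dx":0.01,"dy":0,"dz":0,"hand":1},
  {"wx":0,"wy":0,"wz":0,"dx":0.003,"dy":0,"dz":0,"hand":1},
  {"wx":0,"wy":0,"wz":0,"dx":0,"dy":0,"dz":0,"hand":1},
])

```text
time: 9.45
eef_pos: [0.6079, 0.266, 0.0463]
tcp_rot: [0.441, 0.553, -0.439, 0.555]
contact_force: [0.9, 0.8, -0.6]
opening: 1.005
```

```bash
python3 - <<'E'
from plan import *
s=st(); print(s['time'],np.round(s['eef_pos'],4),yaw_of(tool(s)[1]),s['opening'],np.round(s['contact_force'],2))
print(go((.607,.2672,.041),down(np.radians(13.2)),s))
E
```

```text
9.45 [0.6079 0.266  0.0463] 13.105303526576707 1.0052344280259407 [ 0.94  0.77 -0.63]
(array([ 0.0053, -0.0006, -0.0014]), array([-0.09,  0.01, -0.19]))
```

send_rows([
  {"wx":0,"wy":0,"wz":0,"dx":0.004,"dy":0,"dz":-0.001,"hand":0},
  {"wx":0,"wy":0,"wz":0,"dx":0.001,"dy":0,"dz":0,"hand":0},
  {"wx":0,"wy":0,"wz":0,"dx":0,"dy":0,"dz":0,"hand":0},
  {"wx":0,"wy":0,"wz":0,"dx":0,"dy":0,"dz":0,"hand":0},
  {"wx":0,"wy":0,"wz":0,"dx":0,"dy":0,"dz":0,"hand":0},
  {"wx":0,"wy":0,"wz":0,"dx":0,"dy":0,"dz":0,"hand":0},
  {"wx":0,"wy":0,"wz":0,"dx":0,"dy":0,"dz":0,"hand":0},
], force=40)

```text
time: 10.03
eef_pos: [0.6086, 0.2676, 0.0424]
tcp_rot: [0.441, 0.553, -0.438, 0.555]
contact_force: [-0.8, -0.8, -3.2]
opening: 0.153
```

```bash
python3 - <<'E'
from plan import *
s=st(); print(s['time'],np.round(s['eef_pos'],4),yaw_of(tool(s)[1]),s['opening'],np.round(s['contact_force'],2),np.round(s['wrist_torque'],2))
E
```

```text
10.0333 [0.6086 0.2676 0.0424] 13.135326734457776 0.15277651460943673 [-0.78 -0.76 -3.25] [ 0.02 -0.03  0.01]
```

```bash
python3 - <<'E'
from plan import *
plan([((.608,.267,.112),13.1),((.49,.22,.112),91.7)],step=.036)
E
```

```text
wp [0.608 0.267 0.112] 13.1 rows 2
wp [0.49  0.22  0.112] 91.7 rows 12
wx 0.0 dx -0.035 dy -0.000 dz 0.000
wx 0.0 dx -0.035 dy -0.000 dz 0.000
wx -6.6 dx 0.000 dy -0.011 dz 0.002
wx -6.6 dx 0.000 dy -0.011 dz 0.000
wx -6.6 dx -0.000 dy -0.011 dz -0.001
wx -6.6 dx -0.000 dy -0.010 dz -0.002
wx -6.6 dx 0.000 dy -0.010 dz -0.003
wx -6.6 dx 0.000 dy -0.010 dz -0.004
wx -6.6 dx 0.000 dy -0.009 dz -0.005
wx -6.6 dx 0.000 dy -0.008 dz -0.006
wx -6.6 dx 0.000 dy -0.008 dz -0.007
wx -6.6 dx 0.000 dy -0.007 dz -0.008
wx -6.6 dx 0.000 dy -0.006 dz -0.009
wx -6.6 dx 0.000 dy -0.005 dz -0.009
```

send_rows([
  {"wx":0,"wy":0,"wz":0,"dx":-0.02,"dy":0,"dz":0,"hand":0},
  {"wx":0,"wy":0,"wz":0,"dx":-0.03,"dy":0,"dz":0,"hand":0},
  {"wx":0,"wy":0,"wz":0,"dx":-0.02,"dy":0,"dz":0,"hand":0},
])

```text
time: 10.28
eef_pos: [0.605, 0.2662, 0.1053]
tcp_rot: [0.439, 0.554, -0.441, 0.553]
contact_force: [0.5, 1.0, -2.5]
opening: 0.151
```

send_rows([
  {"wx":-6.6,"wy":0,"wz":0,"dx":-0.002,"dy":-0.011,"dz":0.002,"hand":0},
  {"wx":-6.6,"wy":0,"wz":0,"dx":0,"dy":-0.011,"dz":0,"hand":0},
  {"wx":-6.6,"wy":0,"wz":0,"dx":0,"dy":-0.011,"dz":-0.001,"hand":0},
  {"wx":-6.6,"wy":0,"wz":0,"dx":0,"dy":-0.01,"dz":-0.002,"hand":0},
  {"wx":-6.6,"wy":0,"wz":0,"dx":0,"dy":-0.01,"dz":-0.003,"hand":0},
  {"wx":-6.6,"wy":0,"wz":0,"dx":0,"dy":-0.01,"dz":-0.004,"hand":0},
  {"wx":-6.6,"wy":0,"wz":0,"dx":0,"dy":-0.009,"dz":-0.005,"hand":0},
  {"wx":-6.6,"wy":0,"wz":0,"dx":0,"dy":-0.008,"dz":-0.006,"hand":0},
])

```text
time: 10.95
eef_pos: [0.5248, 0.2316, 0.1094]
tcp_rot: [0.133, 0.694, -0.133, 0.695]
contact_force: [0.5, 0.1, -2.6]
opening: 0.157
```

send_rows([
  {"wx":-6.6,"wy":0,"wz":0,"dx":0,"dy":-0.008,"dz":-0.007,"hand":0},
  {"wx":-6.6,"wy":0,"wz":0,"dx":0,"dy":-0.007,"dz":-0.008,"hand":0},
  {"wx":-6.6,"wy":0,"wz":0,"dx":0,"dy":-0.006,"dz":-0.009,"hand":0},
  {"wx":-3,"wy":0,"wz":0,"dx":0,"dy":-0.003,"dz":-0.006,"hand":0},
  {"wx":0,"wy":0,"wz":0,"dx":0,"dy":0,"dz":0,"hand":0},
])

```text
time: 11.37
eef_pos: [0.4825, 0.2121, 0.105]
tcp_rot: [-0.017, 0.71, 0.015, 0.704]
contact_force: [-0.2, -0.5, -3.2]
opening: 0.155
```

```bash
python3 - <<'E'
from plan import *
s=st(); print(s['time'],np.round(s['eef_pos'],4),np.round(s['qpos'],3),yaw_of(tool(s)[1]),s['opening'],np.round(s['contact_force'],2))
print(go((.49,.22,.05),down(np.radians(91.9)),s))
b=shot('side','side8.png',(260,160,420,320),4)
E
```

```text
11.3667 [0.4825 0.2121 0.105 ] [ 2.220e-01  1.310e-01  2.038e+00 -1.000e-03  9.820e-01 -1.393e+00] 92.5822852720234 0.15503217141694522 [-0.19 -0.51 -3.21]
(array([0.0549, 0.0077, 0.0083]), array([ 0.68, -0.5 ,  0.14]))
```

View pics/side8.png

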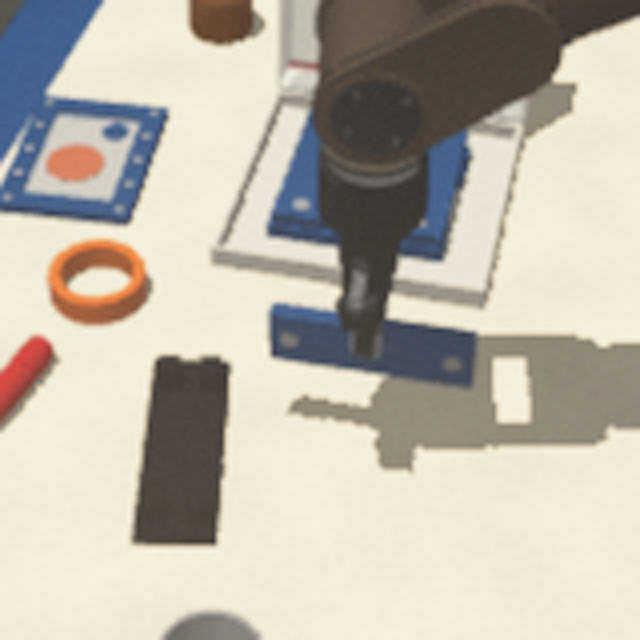

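send_rows([
  {"wx":0.6,"wy":-0.5,"wz":0,"dx":0.022,"dy":0.006,"dz":0.004,"hand":0},
  {"wx":0,"wy":0,"wz":0,"dx":0.02,"dy":0,"dz":0,"hand":0},
  {"wx":0,"wy":0,"wz":0,"dx":0.008,"dy":0,"dz":0,"hand":0},
  {"wx":0,"wy":0,"wz":0,"dx":0,"dy":0,"dz":0,"hand":0},
])

```text
time: 11.75
eef_pos: [0.4896, 0.2194, 0.055]
tcp_rot: [-0.009, 0.705, 0.009, 0.709]
contact_force: [-0.4, -0.0, -2.4]
opening: 0.151
```

```bash
python3 - <<'E'
from plan import *
s=st(); print(s['time'],np.round(s['eef_pos'],4),yaw_of(tool(s)[1]),s['opening'],np.round(s['contact_force'],2)); print(go((.485,.22,.037),down(np.radians(91.9)),s))
E
```

```text
11.75 [0.4896 0.2194 0.055 ] 91.44997741801896 0.1507497801551171 [-0.4  -0.01 -2.44]
(array([ 0.018 ,  0.0007, -0.0047]), array([-0.45,  0.38,  0.05]))
```

send_rows([
  {"wx":-0.4,"wy":0.3,"wz":0,"dx":0.01,"dy":0,"dz":-0.002,"hand":0},
  {"wx":0,"wy":0,"wz":0,"dx":0.005,"dy":0,"dz":0,"hand":0},
  {"wx":0,"wy":0,"wz":0,"dx":0.003,"dy":0,"dz":0,"hand":0},
])

```text
time: 12.0
eef_pos: [0.4893, 0.2198, 0.0371]
tcp_rot: [-0.011, 0.706, 0.011, 0.708]
contact_force: [-0.0, 0.5, -2.8]
opening: 0.155
```

```bash
python3 - <<'E'
from plan import *
s=st(); print(s['time'],np.round(s['eef_pos'],4),yaw_of(tool(s)[1]),s['opening'],np.round(s['contact_force'],2)); print(go((.485,.22,.037),down(np.radians(91.9)),s))
E
```

```text
12.0 [0.4893 0.2198 0.0371] 91.80224048362795 0.15543400083469544 [-0.03  0.54 -2.77]
(array([ 0.0001,  0.0003, -0.0043]), array([-0.1 ,  0.19,  0.01]))
```

send_rows([
  {"wx":0,"wy":0,"wz":0,"dx":0.002,"dy":0,"dz":0,"hand":0},
  {"wx":0,"wy":0,"wz":0,"dx":0.001,"dy":0,"dz":0,"hand":0},
])

```text
time: 12.17
eef_pos: [0.4898, 0.22, 0.0363]
tcp_rot: [-0.011, 0.707, 0.011, 0.707]
contact_force: [-2.0, -0.7, 0.9]
opening: 0.154
```

send_rows([
  {"wx":0,"wy":0,"wz":0,"dx":0,"dy":0,"dz":0,"hand":1},
  {"wx":0,"wy":0,"wz":0,"dx":0,"dy":0,"dz":0,"hand":1},
  {"wx":0,"wy":0,"wz":0,"dx":0,"dy":0,"dz":0,"hand":1},
  {"wx":0,"wy":0,"wz":0,"dx":0,"dy":0,"dz":0,"hand":1},
  {"wx":0,"wy":0,"wz":0,"dx":0,"dy":0,"dz":0,"hand":1},
  {"wx":0,"wy":0,"wz":0,"dx":0,"dy":0,"dz":0,"hand":1},
])

```text
time: 12.67
eef_pos: [0.494, 0.2209, 0.0401]
tcp_rot: [-0.01, 0.703, 0.011, 0.711]
contact_force: [0.3, 0.0, 0.4]
opening: 0.985
```

```bash
python3 - <<'E'
from plan import *
s=st(); print(s['time'],np.round(s['eef_pos'],4),yaw_of(tool(s)[1]),s['opening'],np.round(s['contact_force'],2)); print(go((.485,.22,.037),down(np.radians(91.9)),s))
b=shot('side','side9.png',(280,180,420,300),4.5)
E
```

```text
12.6667 [0.494  0.2209 0.0401] 91.75837132279517 0.9845596379078873 [0.35 0.   0.39]
(array([ 0.003 , -0.0006, -0.009 ]), array([-0.14,  0.67, -0.08]))
```

View pics/side9.png

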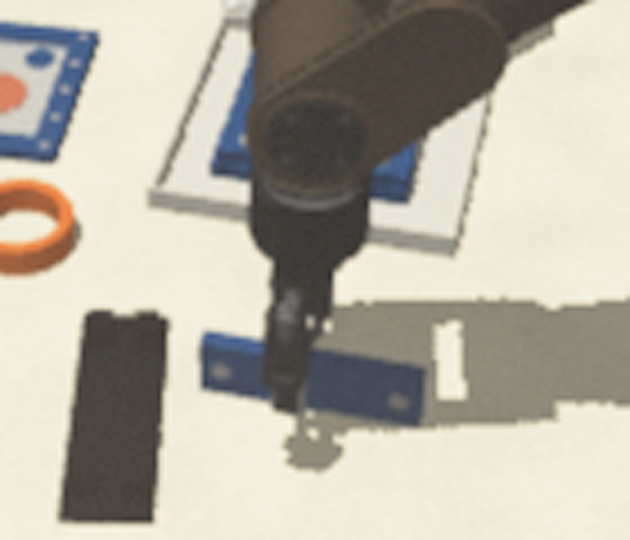

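send_rows([
  {"wx":0,"wy":0.5,"wz":0,"dx":0.004,"dy":-0.012,"dz":-0.004,"hand":1},
  {"wx":0,"wy":0,"wz":0,"dx":0.004,"dy":-0.012,"dz":0,"hand":1},
  {"wx":0,"wy":0,"wz":0,"dx":0,"dy":-0.008,"dz":0,"hand":1},
  {"wx":0,"wy":0,"wz":0,"dx":0,"dy":-0.006,"dz":0,"hand":1},
  {"wx":0,"wy":0,"wz":0,"dx":0,"dy":-0.006,"dz":0,"hand":1},
  {"wx":0,"wy":0,"wz":0,"dx":0,"dy":-0.006,"dz":0,"hand":1},
  {"wx":0,"wy":0,"wz":0,"dx":0,"dy":-0.005,"dz":0,"hand":1},
])

```text
time: 13.3
eef_pos: [0.4908, 0.1599, 0.0305]
tcp_rot: [-0.01, 0.707, 0.011, 0.707]
contact_force: [-0.8, 0.2, -1.0]
opening: 1.003
```

```bash
python3 - <<'E'
from plan import *
s=st(); print(s['time'],np.round(s['eef_pos'],4),yaw_of(tool(s)[1]),s['opening'],np.round(s['contact_force'],2))
b=shot('side','side10.png',(280,180,420,300),4.5)
E
```

```text
13.3 [0.4908 0.1599 0.0305] 91.74434840657952 1.0027139822326165 [-0.8   0.23 -0.99]
```

View pics/side10.png

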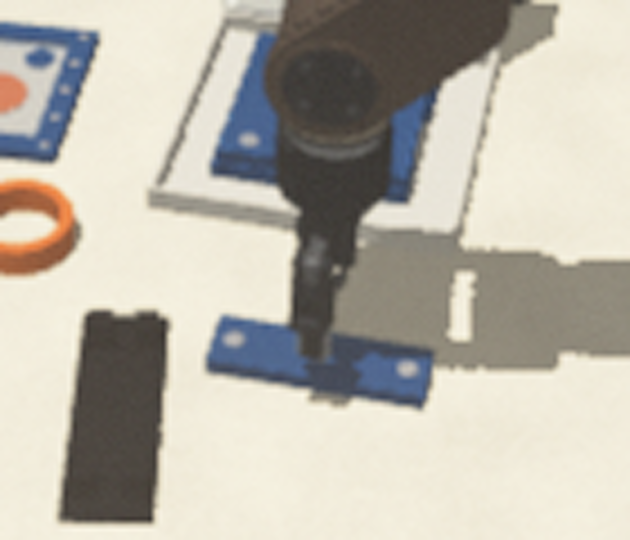

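```bash
python3 - <<'E'
from m import *
from plan import *
side=shot('side','side11.png'); top=shot('top','top11.png'); off=np.array([-.0006,.0005,0])
q=[disc_at(side,np.array(u),4) for u in ((331.8,255.1),(370.4,261.8))]; P=[cast('side',x,.014)[0]+off for x in q]; d=P[0]-P[1]
mid=(P[0]+P[1])/2; ang=np.degrees(np.arctan2(d[1],d[0])); print(np.round(q,2).tolist(),np.round(P,4).tolist(),mid.round(4),np.linalg.norm(d).round(4),ang.round(2))
print('top px expected',proj('top',P))
s=st(); print(s['time'],np.round(s['eef_pos'],4)); print(go((mid[0],mid[1],.03),down(np.radians(90+ang)),s))
cv2.imwrite('pics/c11.png',cv2.resize(cv2.cvtColor(top,cv2.COLOR_RGB2BGR)[190:290,200:340],None,fx=4,fy=4,interpolation=cv2.INTER_CUBIC))
E
```

```text
[[331.47, 254.91], [370.07, 261.49]] [[0.548, 0.1897, 0.014], [0.428, 0.1859, 0.014]] [0.488  0.1878 0.014 ] 0.1202 1.82
top px expected [[266.8059124  220.24934146]
 [267.10239926 259.9658459 ]]
13.45 [0.4909 0.1605 0.0306]
(array([ 0.0006,  0.0274, -0.0021]), array([-0.1 ,  0.06, -0.09]))
```

View pics/c11.png

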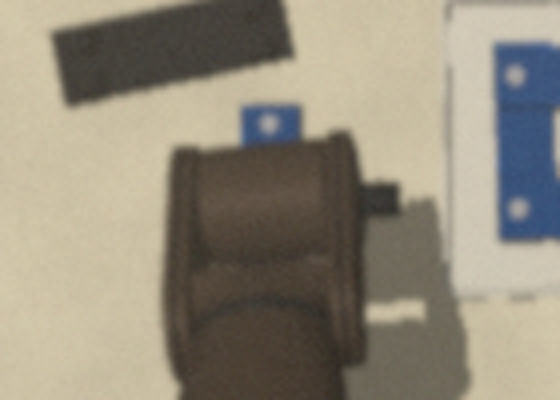

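send_rows([
  {"wx":0,"wy":0,"wz":0,"dx":0,"dy":0.014,"dz":-0.002,"hand":1},
  {"wx":0,"wy":0,"wz":0,"dx":0,"dy":0.01,"dz":0,"hand":1},
  {"wx":0,"wy":0,"wz":0,"dx":0,"dy":0.002,"dz":0,"hand":1},
  {"wx":0,"wy":0,"wz":0,"dx":0,"dy":0,"dz":0,"hand":1},
])

```text
time: 13.78
eef_pos: [0.4887, 0.1879, 0.0311]
tcp_rot: [-0.01, 0.706, 0.011, 0.708]
contact_force: [-0.2, -0.1, -0.1]
opening: 0.998
```

```bash
python3 - <<'E'
from plan import *
s=st(); print(s['time'],np.round(s['eef_pos'],4),yaw_of(tool(s)[1]),s['opening'],np.round(s['contact_force'],2)); print(go((.488,.1878,.015),down(np.radians(91.8)),s))
E
```

```text
13.7833 [0.4887 0.1879 0.0311] 91.73690708544343 0.9981247472406081 [-0.22 -0.14 -0.11]
(array([ 0.0161, -0.0001, -0.0007]), array([-0.06,  0.13, -0.11]))
```

send_rows([
  {"wx":0,"wy":0,"wz":0,"dx":0.007,"dy":0,"dz":-0.001,"hand":1},
  {"wx":0,"wy":0,"wz":0,"dx":0.005,"dy":0,"dz":0,"hand":1},
  {"wx":0,"wy":0,"wz":0,"dx":0.001,"dy":0,"dz":0,"hand":0.8},
  {"wx":0,"wy":0,"wz":0,"dx":0,"dy":0,"dz":0,"hand":0.7},
])

```text
time: 14.12
eef_pos: [0.4876, 0.1882, 0.0166]
tcp_rot: [-0.011, 0.706, 0.012, 0.708]
contact_force: [0.2, 0.0, -0.3]
opening: 0.75
```

```bash
python3 - <<'E'
from plan import *
s=st(); print(s['time'],np.round(s['eef_pos'],4),yaw_of(tool(s)[1]),s['opening'],np.round(s['contact_force'],2)); print(go((.488,.1878,.017),down(np.radians(91.8)),s))
E
```

```text
14.1167 [0.4876 0.1882 0.0166] 91.85323622065201 0.7495855468287862 [ 0.19  0.03 -0.32]
(array([-0.0004, -0.0004,  0.0004]), array([ 0.05,  0.14, -0.08]))
```

send_rows([
  {"wx":0,"wy":0,"wz":0,"dx":0,"dy":0,"dz":0,"hand":0},
  {"wx":0,"wy":0,"wz":0,"dx":0,"dy":0,"dz":0,"hand":0},
  {"wx":0,"wy":0,"wz":0,"dx":0,"dy":0,"dz":0,"hand":0},
  {"wx":0,"wy":0,"wz":0,"dx":0,"dy":0,"dz":0,"hand":0},
  {"wx":0,"wy":0,"wz":0,"dx":0,"dy":0,"dz":0,"hand":0},
], force=40)

```text
time: 14.53
eef_pos: [0.4875, 0.1879, 0.0162]
tcp_rot: [-0.01, 0.706, 0.012, 0.708]
contact_force: [0.5, -0.1, -0.4]
opening: 0.511
```

```bash
python3 - <<'E'
from plan import *
s=st(); print(s['time'],np.round(s['eef_pos'],4),yaw_of(tool(s)[1]),s['opening'],np.round(s['contact_force'],2),np.round(s['wrist_torque'],2))
E
```

```text
14.5333 [0.4875 0.1879 0.0162] 91.7840925619048 0.510888317447515 [ 0.49 -0.13 -0.42] [ 0.08 -0.02  0.01]
```

send_rows([
  {"wx":0,"wy":0,"wz":0,"dx":-0.015,"dy":0,"dz":0,"hand":0},
  {"wx":0,"wy":0,"wz":0,"dx":-0.03,"dy":0,"dz":0,"hand":0},
  {"wx":0,"wy":0,"wz":0,"dx":-0.03,"dy":0,"dz":0,"hand":0},
  {"wx":0,"wy":0,"wz":0,"dx":-0.015,"dy":0,"dz":0,"hand":0},
])

```text
time: 14.87
eef_pos: [0.4807, 0.1859, 0.101]
tcp_rot: [-0.012, 0.713, 0.01, 0.701]
contact_force: [1.0, 0.3, -2.3]
opening: 0.511
```

```bash
python3 - <<'E'
from plan import *
s=st(); print(s['time'],np.round(s['eef_pos'],4),yaw_of(tool(s)[1]),s['opening'],np.round(s['contact_force'],2))
print(go((.5385,-.0593,.11),down(np.radians(92)),s))
E
```

```text
14.8667 [0.4807 0.1859 0.101 ] 91.76258953999543 0.5110666941317592 [ 0.96  0.33 -2.34]
(array([-0.0095, -0.2469,  0.0501]), array([-0.24, -1.02,  0.09]))
```

send_rows([
  {"wx":0,"wy":-0.3,"wz":0,"dx":-0.004,"dy":-0.025,"dz":0.006,"hand":0},
  {"wx":0,"wy":-0.3,"wz":0,"dx":-0.003,"dy":-0.032,"dz":0.006,"hand":0},
  {"wx":0,"wy":-0.3,"wz":0,"dx":-0.002,"dy":-0.032,"dz":0.006,"hand":0},
  {"wx":0,"wy":0,"wz":0,"dx":-0.002,"dy":-0.032,"dz":0.006,"hand":0},
  {"wx":0,"wy":0,"wz":0,"dx":-0.002,"dy":-0.032,"dz":0.006,"hand":0},
  {"wx":0,"wy":0,"wz":0,"dx":-0.002,"dy":-0.032,"dz":0.006,"hand":0},
  {"wx":0,"wy":0,"wz":0,"dx":0,"dy":-0.03,"dz":0.006,"hand":0},
  {"wx":0,"wy":0,"wz":0,"dx":0,"dy":-0.02,"dz":0.004,"hand":0},
])

```text
time: 15.53
eef_pos: [0.5335, -0.0528, 0.1178]
tcp_rot: [-0.015, 0.707, 0.014, 0.707]
contact_force: [0.1, 0.1, -2.0]
opening: 0.513
```

```bash
python3 - <<'E'
from plan import *
s=st(); print(s['time'],np.round(s['eef_pos'],4),np.round(s['qpos'],3),yaw_of(tool(s)[1]),s['opening'],np.round(s['contact_force'],2))
print(go((.5385,-.0593,.08),down(np.radians(92)),s))
E
```

```text
15.5333 [ 0.5335 -0.0528  0.1178] [-2.880e-01  1.260e-01  2.015e+00 -1.000e-03  1.000e+00 -1.899e+00] 92.34267183683069 0.5134267373619512 [ 0.15  0.14 -2.02]
(array([ 0.0378, -0.0066,  0.0048]), array([ 0.34, -0.  ,  0.04]))
```

send_rows([
  {"wx":0.3,"wy":0,"wz":0,"dx":0.015,"dy":-0.002,"dz":0.003,"hand":0},
  {"wx":0,"wy":0,"wz":0,"dx":0.015,"dy":0,"dz":0,"hand":0},
  {"wx":0,"wy":0,"wz":0,"dx":0.004,"dy":0,"dz":0,"hand":0},
  {"wx":0,"wy":0,"wz":0,"dx":0,"dy":0,"dz":0,"hand":0},
])

```text
time: 15.87
eef_pos: [0.5363, -0.0616, 0.0817]
tcp_rot: [-0.01, 0.707, 0.009, 0.707]
contact_force: [-0.7, -0.6, -2.5]
opening: 0.513
```

```bash
python3 - <<'E'
from plan import *
s=st(); print(s['time'],np.round(s['eef_pos'],4),yaw_of(tool(s)[1]),s['opening'],np.round(s['contact_force'],2))
print(go((.5385,-.0593,.06),down(np.radians(92)),s))
shot('side','side12.png'); shot('top','top12.png')
s=st(); print(s['time'],np.round(s['eef_pos'],4)); print(go((.5385,-.0593,.06),down(np.radians(92)),s))
b=cv2.imread('pics/side12.png'); t=cv2.imread('pics/top12.png')
c1=cv2.resize(b[120:240,290:410],None,fx=3.2,fy=3.2,interpolation=cv2.INTER_CUBIC); c2=cv2.resize(t[180:300,290:410],None,fx=3.2,fy=3.2,interpolation=cv2.INTER_CUBIC)
cv2.imwrite('pics/pair12.png',np.hstack([c1,c2]))
E
```

```text
15.8667 [ 0.5363 -0.0616  0.0817] 91.54160045528957 0.5133493484803086 [-0.69 -0.61 -2.54]
(array([0.0217, 0.0023, 0.0022]), array([-0.46, -0.07,  0.15]))
15.9667 [ 0.5367 -0.0612  0.0826]
(array([0.0226, 0.0019, 0.0018]), array([-0.41, -0.  ,  0.17]))
```

View pics/pair12.png

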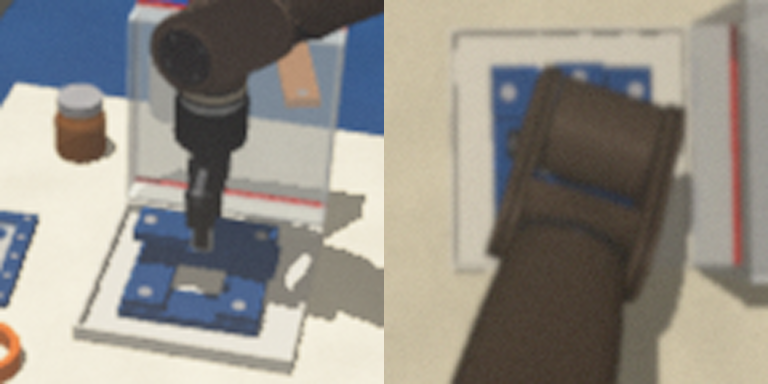

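```bash
python3 - <<'E'
from m import *
side=cv2.imread('pics/side12.png')[:,:,::-1].copy(); top=cv2.imread('pics/top12.png')[:,:,::-1].copy(); off=np.array([-.0006,.0005,0])
q=[disc_at(side,np.array(u),3) for u in ((337.5,188.1),(371.9,193.8))]; t=disc_at(top,np.array((351.3,203.1)),4); print(np.round(q,2).tolist(),t.round(2), side[186:191,335:341,0].tolist(), side[191:197,369:376,0].tolist())
for z in (.076,.080,.084):
    P=[cast('side',x,z)[0]+off for x in q]; d=P[0]-P[1]; T=cast('top',t,z)[0]-off
    print(z,np.round(P,4)[:,:2].tolist(),'mid',((P[0]+P[1])/2).round(4),np.linalg.norm(d).round(4),'ang',np.degrees(np.arctan2(d[1],d[0])).round(2),'topdisc',T.round(4),'-> centre',(T[:2]-.06*np.array([np.cos(.032),np.sin(.032)])).round(4))
print(tri(q[0],t))
E
```

```text
[[336.49, 188.13], [371.33, 193.15]] [350.72 202.96] [[72, 79, 77, 73, 75, 74], [117, 142, 141, 115, 80, 73], [153, 187, 186, 151, 93, 72], [127, 155, 157, 127, 86, 73], [74, 82, 88, 80, 72, 74]] [[58, 59, 64, 63, 59, 58, 65], [68, 83, 86, 81, 66, 61, 69], [73, 95, 108, 104, 81, 69, 73], [68, 84, 95, 95, 80, 65, 68], [61, 64, 68, 66, 64, 59, 59], [61, 60, 60, 62, 62, 59, 60]]
0.076 [[0.5989, -0.0652], [0.4775, -0.0689]] mid [ 0.5382 -0.067   0.076 ] 0.1214 ang 1.75 topdisc [ 0.6007 -0.0617  0.076 ] -> centre [ 0.5407 -0.0636]
0.08 [[0.5976, -0.06], [0.4768, -0.0637]] mid [ 0.5372 -0.0619  0.08  ] 0.1208 ang 1.75 topdisc [ 0.6004 -0.0614  0.08  ] -> centre [ 0.5404 -0.0634]
0.084 [[0.5963, -0.0549], [0.476, -0.0585]] mid [ 0.5361 -0.0567  0.084 ] 0.1203 ang 1.75 topdisc [ 0.6001 -0.0612  0.084 ] -> centre [ 0.5401 -0.0631]
(array([ 0.59909898, -0.06111752,  0.07946667]), np.float64(0.001533510239749452))
```

send_rows([
  {"wx":-0.4,"wy":0,"wz":0.1,"dx":0.01,"dy":0.002,"dz":0.002,"hand":0},
  {"wx":0,"wy":0,"wz":0,"dx":0.01,"dy":0,"dz":0,"hand":0},
  {"wx":0,"wy":0,"wz":0,"dx":0.002,"dy":0,"dz":0,"hand":0},
  {"wx":0,"wy":0,"wz":0,"dx":0,"dy":0,"dz":0,"hand":0},
])

```text
time: 16.3
eef_pos: [0.54, -0.0576, 0.0606]
tcp_rot: [-0.014, 0.706, 0.013, 0.708]
contact_force: [0.2, -0.2, -2.8]
opening: 0.515
```

```bash
python3 - <<'E'
from plan import *
s=st(); print(s['time'],np.round(s['eef_pos'],4),yaw_of(tool(s)[1]),s['opening'],np.round(s['contact_force'],2))
print(go((.538,-.059,.05),down(np.radians(92)),s))
E
```

```text
16.3 [ 0.54   -0.0576  0.0606] 92.19841127092343 0.5151061248661872 [ 0.21 -0.25 -2.85]
(array([ 0.0106, -0.0013, -0.0021]), array([0.2 , 0.2 , 0.12]))
```

send_rows([
  {"wx":0.2,"wy":0.2,"wz":0,"dx":0.005,"dy":-0.001,"dz":-0.002,"hand":0},
  {"wx":0,"wy":0,"wz":0,"dx":0.003,"dy":0,"dz":0,"hand":0},
  {"wx":0,"wy":0,"wz":0,"dx":0.001,"dy":0,"dz":0,"hand":0},
])

```text
time: 16.55
eef_pos: [0.5381, -0.0583, 0.051]
tcp_rot: [-0.013, 0.707, 0.012, 0.707]
contact_force: [-1.0, 0.0, -2.8]
opening: 0.512
```

```bash
python3 - <<'E'
from plan import *
s=st(); print(s['time'],np.round(s['eef_pos'],4),yaw_of(tool(s)[1]),s['opening'],np.round(s['contact_force'],2))
print(go((.538,-.059,.0495),down(np.radians(92)),s))
E
```

```text
16.55 [ 0.5381 -0.0583  0.051 ] 92.03797349125446 0.5117291710087553 [-1.05  0.01 -2.84]
(array([ 0.0015, -0.0007, -0.0001]), array([0.04, 0.  , 0.13]))
```

send_rows([
  {"wx":0,"wy":0,"wz":0,"dx":0.002,"dy":-0.001,"dz":0,"hand":0},
  {"wx":0,"wy":0,"wz":0,"dx":0.001,"dy":0,"dz":0,"hand":0},
])

```text
time: 16.72
eef_pos: [0.5383, -0.0591, 0.0492]
tcp_rot: [-0.013, 0.707, 0.012, 0.707]
contact_force: [-4.8, 0.9, 9.1]
opening: 0.515
```

```bash
python3 - <<'E'
from plan import *
s=st(); print(s['time'],np.round(s['eef_pos'],4),yaw_of(tool(s)[1]),s['opening'],np.round(s['contact_force'],2))
print(go((.538,-.059,.0495),down(np.radians(92)),s))
E
```

```text
16.7167 [ 0.5383 -0.0591  0.0492] 92.0387637156695 0.514682535084528 [-4.76  0.93  9.07]
(array([-0.0003,  0.0001, -0.0003]), array([ 0.04, -0.06,  0.06]))
```

send_rows([
  {"wx":0,"wy":0,"wz":0,"dx":-0.001,"dy":0,"dz":0,"hand":0},
  {"wx":0,"wy":0,"wz":0,"dx":0,"dy":0,"dz":0,"hand":0.75},
  {"wx":0,"wy":0,"wz":0,"dx":0,"dy":0,"dz":0,"hand":0.75},
  {"wx":0,"wy":0,"wz":0,"dx":0,"dy":0,"dz":0,"hand":0.75},
  {"wx":0,"wy":0,"wz":0,"dx":-0.008,"dy":0,"dz":0,"hand":0.75},
  {"wx":0,"wy":0,"wz":0,"dx":-0.025,"dy":0,"dz":0,"hand":0.75},
  {"wx":0,"wy":0,"wz":0,"dx":-0.04,"dy":0,"dz":0,"hand":0.75},
  {"wx":0,"wy":0,"wz":0,"dx":-0.04,"dy":0,"dz":0,"hand":0.6},
])

```text
time: 17.38
eef_pos: [0.5345, -0.0585, 0.1606]
tcp_rot: [-0.011, 0.712, 0.013, 0.702]
contact_force: [1.7, 0.6, -0.2]
opening: 0.627
```

send_rows([
  {"wx":0,"wy":0,"wz":0,"dx":-0.04,"dy":0.02,"dz":0,"hand":0.6},
  {"wx":0,"wy":0,"wz":0,"dx":-0.03,"dy":0.03,"dz":0,"hand":0.6},
  {"wx":0,"wy":0,"wz":0,"dx":-0.03,"dy":0.03,"dz":0,"hand":0.6},
  {"wx":0,"wy":0,"wz":0,"dx":-0.03,"dy":0.03,"dz":0,"hand":0.6},
  {"wx":0,"wy":0,"wz":0,"dx":-0.03,"dy":0.03,"dz":0,"hand":0.6},
  {"wx":0,"wy":0,"wz":0,"dx":0,"dy":0.02,"dz":0,"hand":0.6},
])

```text
time: 17.88
eef_pos: [0.5342, 0.0935, 0.3336]
tcp_rot: [-0.009, 0.703, 0.009, 0.711]
contact_force: [0.8, 0.4, 1.1]
opening: 0.601
```

```bash
python3 - <<'E'
from plan import *
s=st(); print(s['time'],np.round(s['eef_pos'],4),np.round(s['qpos'],3),yaw_of(tool(s)[1]),s['opening'],np.round(s['contact_force'],2))
shot('side','side13.png'); shot('top','top13.png')
b=cv2.imread('pics/side13.png'); t=cv2.imread('pics/top13.png')
c1=cv2.resize(b[100:240,290:430],None,fx=2.8,fy=2.8,interpolation=cv2.INTER_CUBIC); c2=cv2.resize(t[160:300,290:430],None,fx=2.8,fy=2.8,interpolation=cv2.INTER_CUBIC)
cv2.imwrite('pics/pair13.png',np.hstack([c1,c2]))
E
```

```text
17.8833 [0.5342 0.0935 0.3336] [-0.014 -0.071  1.805 -0.     1.396 -1.61 ] 91.46065226253886 0.601366782214506 [0.8  0.41 1.09]
```

View pics/pair13.png

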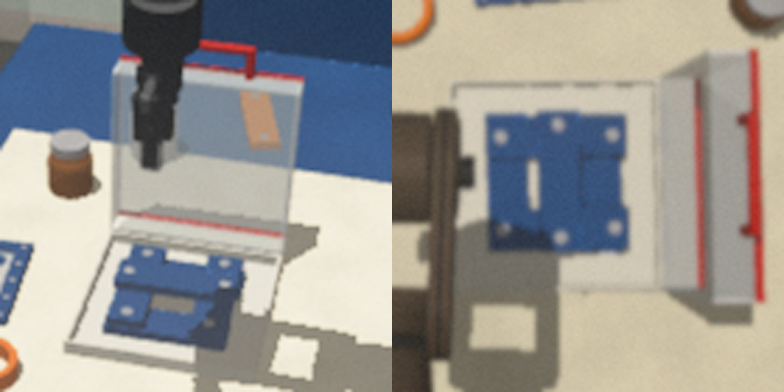

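```bash
cat > lid.py <<'E'
from m import *
C=np.array([.5390,-.0588]); TY=np.radians(1.8)
ex=np.array([np.cos(TY),np.sin(TY),0]); ey=np.array([-np.sin(TY),np.cos(TY),0]); ez=np.array([0,0,1.])
def tray(x,y,z): return np.array([C[0],C[1],0])+x*ex+y*ey+z*ez
def lidp(th,x,al,out): return tray(x,-.115+al*np.cos(th)-out*np.sin(th),.020+al*np.sin(th)+out*np.cos(th))
def handle(th,x=0): return lidp(th,x,.265,.030)
E
python3 - <<'E'
from lid import *
top=cv2.imread('pics/top13.png')[:,:,::-1].copy(); off=np.array([-.0006,.0005,0])
q=[disc_at(top,np.array(u),4) for u in ((349.3,204.6),(350,244.6))]; P=[cast('top',x,.047)[0]-off for x in q]; d=P[0]-P[1]
print('topbar',np.round(q,2).tolist(),((P[0]+P[1])/2).round(4),np.linalg.norm(d).round(4),np.degrees(np.arctan2(d[1],d[0])).round(2))
q=[disc_at(top,np.array(u),4) for u in ((328.4,208.4),(368.4,207.9))]; P=[cast('top',x,.033)[0]-off for x in q]; d=P[0]-P[1]
print('sf',((P[0]+P[1])/2).round(4),np.linalg.norm(d).round(4),np.degrees(np.arctan2(d[1],d[0])).round(2))
for th in (1.6,1.65,1.7,1.75): print(th,'handle',handle(th).round(4),'side',proj('side',[handle(th,-.05),handle(th,.05)]).round(1).tolist(),'top',proj('top',[handle(th,-.05),handle(th,.05)]).round(1).tolist(),'edge top',proj('top',[lidp(th,-.115,.23,.046),lidp(th,.115,.23,.046)]).round(1).tolist())
s0=cv2.imread('pics/side0.png'); t0=cv2.imread('pics/top0.png')
c1=cv2.resize(s0[105:200,325:405],None,fx=5,fy=5,interpolation=cv2.INTER_CUBIC); c2=cv2.resize(t0[175:270,385:430],None,fx=5,fy=5,interpolation=cv2.INTER_CUBIC)
cv2.imwrite('pics/lid0.png',np.hstack([c1,c2]))
E
```

```text
topbar [[348.82, 203.93], [349.82, 244.39]] [ 0.5399 -0.06    0.047 ] 0.1202 2.1
sf [ 0.5886 -0.0573  0.033 ] 0.1203 92.16
1.6 handle [ 0.5438 -0.2114  0.284 ] side [[378.5, 118.2], [349.3, 114.9]] top [[417.4, 240.7], [416.2, 200.1]] edge top [[421.2, 266.4], [418.4, 175.8]]
1.65 handle [ 0.5442 -0.2246  0.2818] side [[379.0, 117.0], [350.1, 113.7]] top [[422.5, 240.6], [421.3, 200.1]] edge top [[425.4, 266.3], [422.6, 175.9]]
1.7 handle [ 0.5446 -0.2376  0.2789] side [[379.5, 116.0], [350.8, 112.8]] top [[427.5, 240.5], [426.3, 200.1]] edge top [[429.5, 266.1], [426.7, 176.0]]
1.75 handle [ 0.545  -0.2505  0.2754] side [[380.0, 115.2], [351.5, 112.0]] top [[432.4, 240.5], [431.1, 200.2]] edge top [[433.4, 265.9], [430.6, 176.2]]
```

View pics/lid0.png

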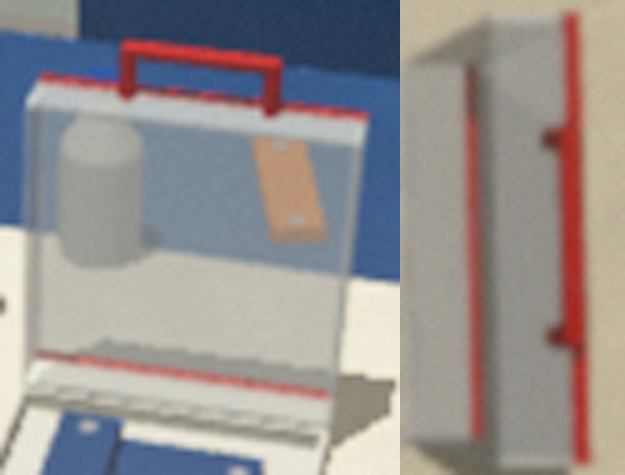

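```bash
python3 - <<'E'
from lid import *
t0=cv2.imread('pics/top0.png')[:,:,::-1].astype(int); s0=cv2.imread('pics/side0.png')[:,:,::-1].astype(int)
red=lambda im:(im[:,:,0]-np.maximum(im[:,:,1],im[:,:,2])>50)
m=red(t0)
for v in range(196,250,4): print(v,np.nonzero(m[v,400:430])[0]+400,end=' | ')
print()
ms=red(s0)
for u in range(346,386,3): print(u,np.nonzero(ms[105:130,u])[0]+105,end=' | ')
print()
P,e=tri((365.5,116.2),(419.2,221.5)); print('tri',P.round(4),e)
d=P[:2]-C; print('tray x,y',d@ex[:2],d@ey[:2],'z',P[2])
a0=np.arctan2(.03,.265); print('theta from y,z',np.arctan2(P[2]-.02,d@ey[:2]+.115)-a0,'radius',np.hypot(P[2]-.02,d@ey[:2]+.115),'nominal',np.hypot(.265,.03))
from plan import *
print(go((.543,-.217,.365),down(np.radians(91.8))))
E
```

```text
196 [418 419 420 421] | 200 [417 418 419 420] | 204 [416 417 418 419 420 421] | 208 [417 418 419 420 421] | 212 [400 417 418 419 420 421] | 216 [400 417 418 419 420 421] | 220 [400 417 418 419 420 421] | 224 [400 417 418 419 420 421] | 228 [400 417 418 419 420 421] | 232 [400 417 418 419 420 421] | 236 [400 418 419 420 421] | 240 [400 417 418 419 420 421] | 244 [400 419 420 421] | 248 [400 419 420 421 422] | 
346 [122] | 349 [114 115 116 117 118 120 121 122 123] | 352 [113 114 115 122] | 355 [113 114 115 116] | 358 [114 115 116 123] | 361 [114 115 116] | 364 [114 115 116 117] | 367 [115 116 117 124] | 370 [115 116 117] | 373 [115 116 117 118 125] | 376 [116 117 118 125] | 379 [116 117 118 119 120 121 122 123 124 125 126 127] | 382 [126] | 385 [126 127] | 
tri [ 0.5402 -0.2179  0.2826] 0.001848968662237813
tray x,y -0.003770509162308542 -0.1590983212960971 z 0.28263236210595233
theta from y,z 1.6244258460967975 radius 0.2663088799993081 nominal 0.26669270706189174
(array([-0.0364, -0.3113,  0.0016]), array([-0.16,  0.25,  0.02]))
```

send_rows([
  {"wx":0,"wy":0.2,"wz":0,"dx":-0.02,"dy":-0.02,"dz":0,"hand":0.6},
  {"wx":0,"wy":0,"wz":0,"dx":-0.02,"dy":-0.034,"dz":0,"hand":0.6},
  {"wx":0,"wy":0,"wz":0,"dx":-0.005,"dy":-0.038,"dz":0,"hand":0.6},
  {"wx":0,"wy":0,"wz":0,"dx":-0.003,"dy":-0.038,"dz":0,"hand":0.6},
  {"wx":0,"wy":0,"wz":0,"dx":-0.003,"dy":-0.038,"dz":0,"hand":0.6},
  {"wx":0,"wy":0,"wz":0,"dx":-0.003,"dy":-0.038,"dz":0,"hand":0.6},
  {"wx":0,"wy":0,"wz":0,"dx":-0.003,"dy":-0.038,"dz":0,"hand":0.6},
  {"wx":0,"wy":0,"wz":0,"dx":-0.003,"dy":-0.03,"dz":0,"hand":0.6},
])

```text
time: 18.65
eef_pos: [0.5367, -0.189, 0.3851]
tcp_rot: [-0.015, 0.711, 0.014, 0.703]
contact_force: [0.5, -0.1, -0.4]
opening: 0.598
```

send_rows([
  {"wx":0,"wy":0,"wz":0,"dx":0,"dy":-0.015,"dz":0,"hand":0.5},
  {"wx":0,"wy":0,"wz":0,"dx":0,"dy":-0.005,"dz":0,"hand":0.5},
  {"wx":0,"wy":0,"wz":0,"dx":0,"dy":0,"dz":0,"hand":0.5},
])

```text
time: 18.9
eef_pos: [0.5344, -0.2191, 0.3821]
tcp_rot: [-0.011, 0.713, 0.01, 0.701]
contact_force: [-1.0, 0.1, -0.3]
opening: 0.502
```

```bash
python3 - <<'E'
from plan import *
s=st(); print(s['time'],np.round(s['eef_pos'],4),np.round(s['qpos'],3),yaw_of(tool(s)[1]),s['opening'],np.round(s['contact_force'],2))
print(go((.541,-.2175,.283),down(np.radians(91.8)),s))
b=shot('side','side14.png',(310,60,430,220),3.6)
E
```

```text
18.9 [ 0.5344 -0.2191  0.3821] [-0.561  0.007  1.643 -0.01   1.505 -2.16 ] 91.66847337945931 0.5022071352900391 [-1.04  0.14 -0.32]
(array([0.099 , 0.0015, 0.0083]), array([-0.13, -0.95,  0.02]))
```

View pics/side14.png

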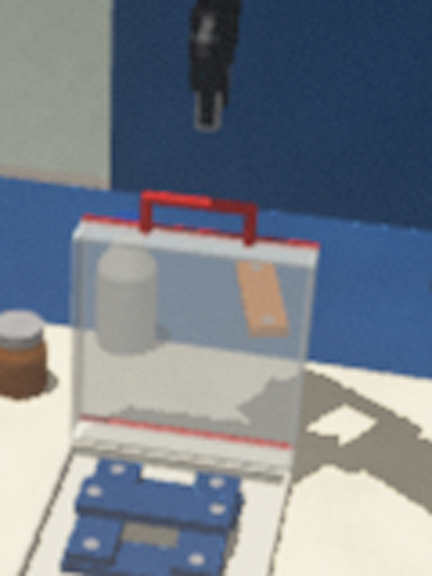

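send_rows([
  {"wx":0,"wy":-0.5,"wz":0,"dx":0.022,"dy":0.001,"dz":0.004,"hand":0.5},
  {"wx":0,"wy":-0.4,"wz":0,"dx":0.03,"dy":0,"dz":0.002,"hand":0.5},
  {"wx":0,"wy":0,"wz":0,"dx":0.025,"dy":0,"dz":0,"hand":0.5},
  {"wx":0,"wy":0,"wz":0,"dx":0.01,"dy":0,"dz":0,"hand":0.5},
  {"wx":0,"wy":0,"wz":0,"dx":0.002,"dy":0,"dz":0,"hand":0.5},
  {"wx":0,"wy":0,"wz":0,"dx":0,"dy":0,"dz":0,"hand":0.5},
])

```text
time: 19.45
eef_pos: [0.5401, -0.211, 0.2911]
tcp_rot: [-0.013, 0.707, 0.013, 0.707]
contact_force: [-0.0, 0.7, 0.2]
opening: 0.502
```

```bash
python3 - <<'E'
from plan import *
s=st(); print(s['time'],np.round(s['eef_pos'],4),np.round(s['qpos'],3),yaw_of(tool(s)[1]),s['opening'],np.round(s['contact_force'],2))
print(go((.541,-.2175,.283),down(np.radians(91.8)),s))
b=shot('side','side15.png',(320,80,420,160),6)
E
```

```text
19.45 [ 0.5401 -0.211   0.2911] [-5.480e-01  4.400e-02  1.767e+00  1.000e-03  1.329e+00 -2.156e+00] 92.09850274428905 0.5021940046470826 [-0.01  0.7   0.21]
(array([ 0.0081, -0.0066,  0.0007]), array([ 0.3 ,  0.08, -0.04]))
```

View pics/side15.png

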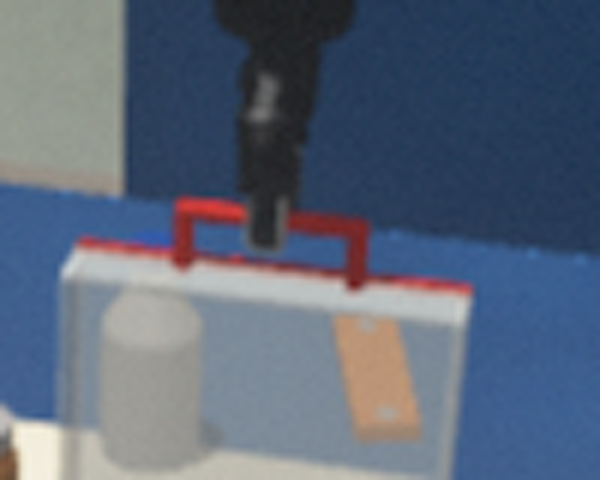

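send_rows([
  {"wx":0.3,"wy":0,"wz":0,"dx":0.005,"dy":-0.006,"dz":0,"hand":0.5},
  {"wx":0,"wy":0,"wz":0,"dx":0.002,"dy":0,"dz":0,"hand":0.4},
  {"wx":0,"wy":0,"wz":0,"dx":0,"dy":0,"dz":0,"hand":0.25},
  {"wx":0,"wy":0,"wz":0,"dx":0,"dy":0,"dz":0,"hand":0},
  {"wx":0,"wy":0,"wz":0,"dx":0,"dy":0,"dz":0,"hand":0},
  {"wx":0,"wy":0,"wz":0,"dx":0,"dy":0,"dz":0,"hand":0},
], force=25)

```text
time: 20.0
eef_pos: [0.5425, -0.2179, 0.2897]
tcp_rot: [-0.012, 0.704, 0.01, 0.71]
contact_force: [0.5, -0.2, -1.8]
opening: 0.128
```

```bash
python3 - <<'E'
from lid import *
from plan import yaw_of
s=st(); p=np.array(s['eef_pos']); print(s['time'],p.round(4),yaw_of(tool(s)[1]),s['opening'],np.round(s['contact_force'],2),np.round(s['wrist_torque'],2))
d=p[:2]-C; y=d@ey[:2]; print('tray y',y,'theta if handle at tcp',np.arctan2(p[2]-.02,y+.115)-np.arctan2(.03,.265),'r',np.hypot(p[2]-.02,y+.115))
for th in np.arange(1.62,-.01,-.06):
    a,b=handle(th),handle(th-.06); print(round(th,2),a.round(3),'dx %.4f dy %.4f'%(a[2]-b[2],(b-a)@ey))
E
```

```text
20.0 [ 0.5425 -0.2179  0.2897] 91.79508137980933 0.12792800507761595 [ 0.55 -0.17 -1.81] [ 0.02 -0.02 -0.03]
tray y -0.1591036944891895 theta if handle at tcp 1.6201853176431513 r 0.2732445362264484
1.62 [ 0.544 -0.217  0.283] dx -0.0021 dy 0.0159
1.56 [ 0.543 -0.201  0.285] dx -0.0011 dy 0.0160
1.5 [ 0.543 -0.185  0.286] dx -0.0002 dy 0.0160
1.44 [ 0.542 -0.169  0.287] dx 0.0008 dy 0.0160
1.38 [ 0.542 -0.153  0.286] dx 0.0017 dy 0.0159
1.32 [ 0.541 -0.137  0.284] dx 0.0027 dy 0.0158
1.26 [ 0.541 -0.121  0.281] dx 0.0036 dy 0.0156
1.2 [ 0.54  -0.106  0.278] dx 0.0045 dy 0.0153
1.14 [ 0.54  -0.09   0.273] dx 0.0055 dy 0.0150
1.08 [ 0.54  -0.075  0.268] dx 0.0063 dy 0.0147
1.02 [ 0.539 -0.061  0.262] dx 0.0072 dy 0.0143
0.96 [ 0.539 -0.046  0.254] dx 0.0081 dy 0.0138
0.9 [ 0.538 -0.033  0.246] dx 0.0089 dy 0.0133
0.84 [ 0.538 -0.019  0.237] dx 0.0097 dy 0.0128
0.78 [ 0.537 -0.007  0.228] dx 0.0104 dy 0.0122
0.72 [0.537 0.006 0.217] dx 0.0111 dy 0.0115
0.66 [0.537 0.017 0.206] dx 0.0118 dy 0.0108
0.6 [0.536 0.028 0.194] dx 0.0124 dy 0.0101
0.54 [0.536 0.038 0.182] dx 0.0130 dy 0.0093
0.48 [0.536 0.047 0.169] dx 0.0135 dy 0.0085
0.42 [0.535 0.056 0.155] dx 0.0140 dy 0.0077
0.36 [0.535 0.064 0.141] dx 0.0145 dy 0.0069
0.3 [0.535 0.07  0.127] dx 0.0148 dy 0.0060
0.24 [0.535 0.076 0.112] dx 0.0152 dy 0.0051
0.18 [0.535 0.081 0.097] dx 0.0155 dy 0.0042
0.12 [0.534 0.086 0.082] dx 0.0157 dy 0.0032
0.06 [0.534 0.089 0.066] dx 0.0158 dy 0.0023
-0.0 [0.534 0.091 0.05 ] dx 0.0159 dy 0.0013
```

send_rows([
  {"wx":0,"wy":0,"wz":0,"dx":0,"dy":0,"dz":0,"hand":0.3},
  {"wx":0,"wy":0,"wz":0,"dx":0.007,"dy":0,"dz":-0.002,"hand":0.3},
  {"wx":0,"wy":0,"wz":0,"dx":0.003,"dy":0,"dz":0,"hand":0.3},
  {"wx":0,"wy":0,"wz":0,"dx":0.001,"dy":0,"dz":0,"hand":0},
  {"wx":0,"wy":0,"wz":0,"dx":0.001,"dy":0,"dz":0,"hand":0},
  {"wx":0,"wy":0,"wz":0,"dx":0,"dy":0,"dz":0,"hand":0},
], force=30)

```text
time: 20.5
eef_pos: [0.5409, -0.2187, 0.2793]
tcp_rot: [-0.013, 0.703, 0.009, 0.711]
contact_force: [0.3, 0.4, -0.5]
opening: 0.128
```

```bash
python3 - <<'E'
from lid import *
from plan import yaw_of
s=st(); p=np.array(s['eef_pos']); print(s['time'],p.round(4),yaw_of(tool(s)[1]),s['opening'],np.round(s['contact_force'],2),np.round(s['wrist_torque'],2),tool(s)[1].as_matrix()[:,0].round(3))
d=p[:2]-C; y=d@ey[:2]; print('tray y',y,'theta',np.arctan2(p[2]-.02,y+.115)-np.arctan2(.03,.265),'r',np.hypot(p[2]-.02,y+.115))
E
```

```text
20.5 [ 0.5409 -0.2187  0.2793] 91.7812297852833 0.12827633868212782 [ 0.28  0.37 -0.54] [ 0.07 -0.   -0.03] [ 0.012 -0.005 -1.   ]
tray y -0.15987386907764814 theta 1.6294501573182039 r 0.26312238445548686
```

send_rows([
  {"wx":0,"wy":0,"wz":0,"dx":-0.001,"dy":0.006,"dz":0,"hand":0},
  {"wx":0,"wy":0,"wz":0,"dx":-0.001,"dy":0.008,"dz":0,"hand":0},
  {"wx":0,"wy":0,"wz":0,"dx":-0.001,"dy":0.01,"dz":0,"hand":0},
])

```text
time: 20.75
eef_pos: [0.5405, -0.1979, 0.2824]
tcp_rot: [-0.015, 0.702, 0.005, 0.712]
contact_force: [0.2, -4.5, 0.2]
opening: 0.123
```

```bash
cat > ls.py <<'E'
from lid import *
from plan import yaw_of
s=st(); p=np.array(s['eef_pos']); print(s['time'],p.round(4),'yaw',round(yaw_of(tool(s)[1]),2),round(s['opening'],3),np.round(s['contact_force'],2),np.round(s['wrist_torque'],2),tool(s)[1].as_matrix()[:,0].round(3))
d=p[:2]-C; y=d@ey[:2]; h=.0035; th=np.arctan2(p[2]+h-.02,y+.115)-np.arctan2(.03,.265); print('tray x,y',(d@ex[:2]).round(4),y.round(4),'theta',th.round(3),'r',np.hypot(p[2]+h-.02,y+.115).round(4))
E
python3 ls.py
```

```text
20.75 [ 0.5405 -0.1979  0.2824] yaw 91.63 0.123 [ 0.23 -4.47  0.2 ] [-0.85 -0.12 -0.07] [ 0.014 -0.015 -1.   ]
tray x,y -0.0029 -0.139 theta 1.548 r 0.267
```

send_rows([
  {"wx":0,"wy":0,"wz":0,"dx":-0.001,"dy":0.013,"dz":0,"hand":0},
  {"wx":0,"wy":0,"wz":0,"dx":0,"dy":0.015,"dz":0,"hand":0},
  {"wx":0,"wy":0,"wz":0,"dx":0.001,"dy":0.016,"dz":0,"hand":0},
  {"wx":0,"wy":0,"wz":0,"dx":0.002,"dy":0.016,"dz":0,"hand":0},
  {"wx":0,"wy":0,"wz":0,"dx":0.003,"dy":0.016,"dz":0,"hand":0},
])

```text
time: 21.17
eef_pos: [0.5385, -0.1194, 0.2805]
tcp_rot: [-0.019, 0.7, 0.0, 0.714]
contact_force: [1.9, -4.5, -2.0]
opening: 0.125
```

```bash
python3 ls.py && python3 - <<'E'
from h import *
print(go(tool()[0],down(np.radians(91.8))))
E
```

```text
21.1667 [ 0.5385 -0.1194  0.2805] yaw 91.6 0.125 [ 1.87 -4.47 -2.04] [-0.88 -0.08 -0.03] [ 0.019 -0.027 -0.999]
tray x,y -0.0024 -0.0605 theta 1.255 r 0.2696
(array([0., 0., 0.]), array([-0.19,  1.05,  1.55]))
```

send_rows([
  {"wx":0,"wy":0.2,"wz":0.3,"dx":0.005,"dy":0.015,"dz":0,"hand":0},
  {"wx":0,"wy":0.2,"wz":0.3,"dx":0.006,"dy":0.015,"dz":0,"hand":0},
  {"wx":0,"wy":0.2,"wz":0.3,"dx":0.007,"dy":0.015,"dz":0,"hand":0},
  {"wx":0,"wy":0.2,"wz":0.3,"dx":0.007,"dy":0.014,"dz":0,"hand":0},
  {"wx":0,"wy":0,"wz":0.3,"dx":0.008,"dy":0.014,"dz":0,"hand":0},
])

```text
time: 21.58
eef_pos: [0.5366, -0.0394, 0.2516]
tcp_rot: [-0.014, 0.703, 0.009, 0.711]
contact_force: [1.9, -4.5, -5.4]
opening: 0.126
```

```bash
python3 ls.py && python3 - <<'E'
from h import *
print(go(tool()[0],down(np.radians(91.8))))
E
```

```text
21.5833 [ 0.5366 -0.0394  0.2516] yaw 91.88 0.126 [ 1.86 -4.52 -5.44] [-1.09 -0.36 -0.09] [ 0.012 -0.007 -1.   ]
tray x,y -0.0018 0.0195 theta 0.938 r 0.2709
(array([0., 0., 0.]), array([0.09, 0.66, 0.45]))
```

send_rows([
  {"wx":0,"wy":0.2,"wz":0.1,"dx":0.01,"dy":0.012,"dz":0,"hand":0},
  {"wx":0,"wy":0.2,"wz":0.1,"dx":0.011,"dy":0.012,"dz":0,"hand":0},
  {"wx":0,"wy":0.2,"wz":0.1,"dx":0.011,"dy":0.011,"dz":0,"hand":0},
  {"wx":0,"wy":0,"wz":0.1,"dx":0.012,"dy":0.011,"dz":0,"hand":0},
  {"wx":0,"wy":0,"wz":0,"dx":0.012,"dy":0.01,"dz":0,"hand":0},
])

```text
time: 22.0
eef_pos: [0.535, 0.0261, 0.1976]
tcp_rot: [-0.012, 0.705, 0.013, 0.709]
contact_force: [0.9, -0.0, 3.9]
opening: 0.125
```

```bash
python3 ls.py && python3 - <<'E'
from h import *
print(go(tool()[0],down(np.radians(91.8))))
E
```

```text
22.0 [0.535  0.0261 0.1976] yaw 92.03 0.125 [ 0.88 -0.01  3.86] [-0.35 -0.02 -0.08] [ 0.007  0.003 -1.   ]
tray x,y -0.0014 0.085 theta 0.623 r 0.2698
(array([0., 0., 0.]), array([ 0.23,  0.38, -0.14]))
```

send_rows([
  {"wx":0.1,"wy":0.2,"wz":0,"dx":0.012,"dy":0.009,"dz":0,"hand":0},
  {"wx":0,"wy":0,"wz":0,"dx":0.013,"dy":0.009,"dz":0,"hand":0},
  {"wx":0,"wy":0,"wz":0,"dx":0.013,"dy":0.008,"dz":0,"hand":0},
  {"wx":0,"wy":0,"wz":0,"dx":0.014,"dy":0.007,"dz":0,"hand":0},
  {"wx":0,"wy":0,"wz":0,"dx":0.014,"dy":0.006,"dz":0,"hand":0},
])

```text
time: 22.42
eef_pos: [0.5338, 0.0722, 0.1259]
tcp_rot: [-0.01, 0.705, 0.014, 0.709]
contact_force: [1.8, -1.8, 1.6]
opening: 0.124
```

```bash
python3 ls.py && python3 - <<'E'
from h import *
print(go(tool()[0],down(np.radians(91.8))))
E
```

```text
22.4167 [0.5338 0.0722 0.1259] yaw 91.92 0.124 [ 1.84 -1.8   1.59] [-0.46 -0.2  -0.13] [ 0.005  0.006 -1.   ]
tray x,y -0.0011 0.1311 theta 0.305 r 0.2694
(array([0., 0., 0.]), array([ 0.12,  0.3 , -0.33]))
```

send_rows([
  {"wx":0,"wy":0.2,"wz":-0.3,"dx":0.012,"dy":0.005,"dz":0,"hand":0},
  {"wx":0,"wy":0,"wz":0,"dx":0.011,"dy":0.004,"dz":0,"hand":0},
  {"wx":0,"wy":0,"wz":0,"dx":0.009,"dy":0.003,"dz":0,"hand":0},
  {"wx":0,"wy":0,"wz":0,"dx":0.007,"dy":0.002,"dz":0,"hand":0},
  {"wx":0,"wy":0,"wz":0,"dx":0.006,"dy":0.001,"dz":0,"hand":0},
])

```text
time: 22.83
eef_pos: [0.5333, 0.0896, 0.0729]
tcp_rot: [-0.013, 0.706, 0.011, 0.708]
contact_force: [0.6, 0.8, 3.0]
opening: 0.126
```

```bash
python3 ls.py && python3 - <<'E'
from h import *
print(go(tool()[0],down(np.radians(91.8))))
E
```

```text
22.8333 [0.5333 0.0896 0.0729] yaw 91.96 0.126 [0.65 0.85 3.  ] [-0.07 -0.28 -0.07] [ 0.002 -0.002 -1.   ]
tray x,y -0.001 0.1485 theta 0.098 r 0.2695
(array([0., 0., 0.]), array([0.16, 0.09, 0.13]))
```

send_rows([
  {"wx":0,"wy":0,"wz":0,"dx":0.005,"dy":0.001,"dz":0,"hand":0},
  {"wx":0,"wy":0,"wz":0,"dx":0.005,"dy":0.001,"dz":0,"hand":0},
  {"wx":0,"wy":0,"wz":0,"dx":0.004,"dy":0,"dz":0,"hand":0},
  {"wx":0,"wy":0,"wz":0,"dx":0.003,"dy":0,"dz":0,"hand":0},
])

```text
time: 23.17
eef_pos: [0.5332, 0.093, 0.054]
tcp_rot: [-0.011, 0.707, 0.012, 0.707]
contact_force: [1.0, 1.7, 2.5]
opening: 0.127
```

```bash
python3 ls.py; python3 - <<'E'
from h import *
shot('side','side16.png',(290,130,410,250),5)
E
```

```text
23.1667 [0.5332 0.093  0.054 ] yaw 91.84 0.127 [1.02 1.67 2.53] [ 0.04 -0.19 -0.11] [ 0.001  0.001 -1.   ]
tray x,y -0.001 0.1519 theta 0.027 r 0.2696
```

View pics/side16.png

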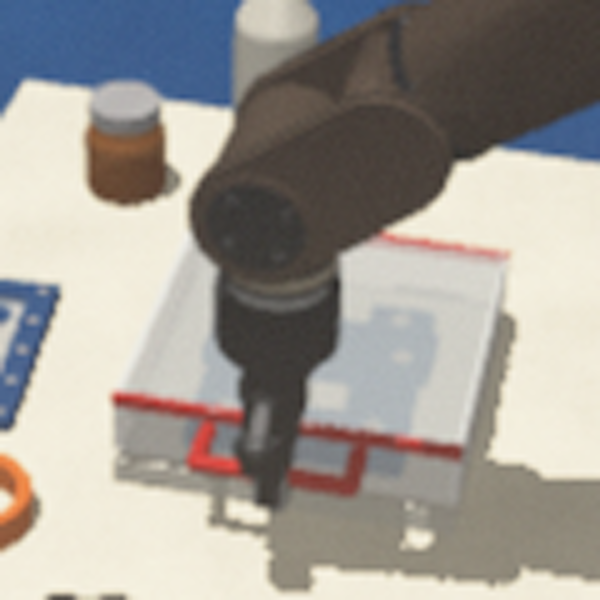

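send_rows([
  {"wx":0,"wy":0,"wz":0,"dx":0.003,"dy":0,"dz":0,"hand":0},
  {"wx":0,"wy":0,"wz":0,"dx":0.003,"dy":0,"dz":0,"hand":0},
  {"wx":0,"wy":0,"wz":0,"dx":0.002,"dy":0,"dz":0,"hand":0},
])

```text
time: 23.47
eef_pos: [0.5332, 0.0941, 0.0457]
tcp_rot: [-0.01, 0.707, 0.012, 0.707]
contact_force: [1.1, 2.5, 2.8]
opening: 0.123
```

```bash
python3 ls.py
```

```text
23.4667 [0.5332 0.0941 0.0457] yaw 91.81 0.123 [1.05 2.53 2.77] [ 0.13 -0.21 -0.09] [ 0.001  0.003 -1.   ]
tray x,y -0.001 0.153 theta -0.004 r 0.2696
```

send_rows([
  {"wx":0,"wy":0,"wz":0,"dx":0.002,"dy":0,"dz":0,"hand":0},
  {"wx":0,"wy":0,"wz":0,"dx":0.002,"dy":-0.001,"dz":0,"hand":0},
])

```text
time: 23.63
eef_pos: [0.5333, 0.0943, 0.0439]
tcp_rot: [-0.009, 0.707, 0.013, 0.707]
contact_force: [-8.6, 6.4, 24.4]
opening: 0.128
```

```bash
python3 ls.py
```

```text
23.6333 [0.5333 0.0943 0.0439] yaw 91.76 0.128 [-8.6   6.4  24.35] [ 1.01  1.24 -0.04] [-0.001  0.005 -1.   ]
tray x,y -0.0009 0.1532 theta -0.011 r 0.2696
```

send_rows([
  {"wx":0,"wy":0,"wz":0,"dx":-0.001,"dy":-0.001,"dz":0,"hand":0},
  {"wx":0,"wy":0,"wz":0,"dx":0,"dy":0,"dz":0,"hand":0.32},
  {"wx":0,"wy":0,"wz":0,"dx":0,"dy":0,"dz":0,"hand":0.32},
  {"wx":0,"wy":0,"wz":0,"dx":0,"dy":0,"dz":0,"hand":0.32},
])

```text
time: 23.97
eef_pos: [0.5307, 0.0935, 0.0437]
tcp_rot: [-0.009, 0.71, 0.013, 0.704]
contact_force: [0.5, -0.4, -0.3]
opening: 0.318
```

```bash
python3 ls.py; python3 - <<'E'
from h import *
shot('side','side17.png',(290,130,410,250),5)
E
```

```text
23.9667 [0.5307 0.0935 0.0437] yaw 91.81 0.318 [ 0.49 -0.43 -0.31] [-0.05 -0.    0.  ] [-0.008  0.006 -1.   ]
tray x,y -0.0035 0.1525 theta -0.011 r 0.2689
```

View pics/side17.png

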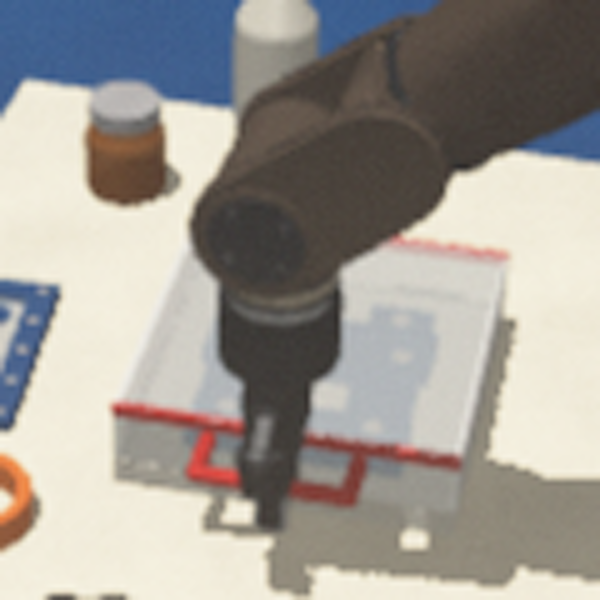

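send_rows([
  {"wx":0,"wy":0,"wz":0,"dx":-0.01,"dy":-0.001,"dz":0,"hand":0.32},
  {"wx":0,"wy":0,"wz":0,"dx":-0.015,"dy":0,"dz":0,"hand":0.32},
  {"wx":0,"wy":0,"wz":0,"dx":-0.025,"dy":0,"dz":0,"hand":0.32},
  {"wx":0,"wy":0,"wz":0,"dx":-0.04,"dy":0,"dz":0,"hand":0.32},
  {"wx":0,"wy":0,"wz":0,"dx":-0.04,"dy":0.02,"dz":0,"hand":0.32},
  {"wx":0,"wy":0,"wz":0,"dx":-0.02,"dy":0.035,"dz":0,"hand":0.32},
  {"wx":0,"wy":0,"wz":0,"dx":-0.01,"dy":0.035,"dz":0,"hand":0.32},
  {"wx":0,"wy":0,"wz":0,"dx":-0.01,"dy":0.035,"dz":0,"hand":0.32},
])

```text
time: 24.68
eef_pos: [0.5247, 0.212, 0.2181]
tcp_rot: [-0.006, 0.716, 0.008, 0.698]
contact_force: [0.7, -0.7, -0.7]
opening: 0.321
```

send_rows([
  {"wx":0,"wy":0,"wz":0,"dx":0,"dy":0.035,"dz":-0.01,"hand":0.32},
  {"wx":0,"wy":0,"wz":0,"dx":0,"dy":0.02,"dz":0,"hand":0.32},
  {"wx":0,"wy":0,"wz":0,"dx":0,"dy":0,"dz":0,"hand":0.32},
  {"wx":0,"wy":0,"wz":0,"dx":0,"dy":0,"dz":0,"hand":0.32},
])

```text
time: 25.02
eef_pos: [0.5138, 0.2744, 0.2268]
tcp_rot: [-0.007, 0.712, 0.011, 0.702]
contact_force: [0.0, -0.6, 0.1]
opening: 0.322
```

```bash
python3 - <<'E'
from lid import *
s=st(); print(s['time'],np.round(s['eef_pos'],4),np.round(s['contact_force'],2))
shot('side','side18.png'); shot('top','top18.png')
b=cv2.imread('pics/side18.png'); t=cv2.imread('pics/top18.png')
c1=cv2.resize(b[130:250,290:410],None,fx=3.3,fy=3.3,interpolation=cv2.INTER_CUBIC); c2=cv2.resize(t[170:290,290:410],None,fx=3.3,fy=3.3,interpolation=cv2.INTER_CUBIC)
cv2.imwrite('pics/pair18.png',np.hstack([c1,c2]))
for th in (0,.03,.06): print(th,'handle side',proj('side',[handle(th,-.05),handle(th,.05)]).round(1).tolist(),'top',proj('top',[handle(th,-.05),handle(th,.05)]).round(1).tolist(),'corner side',proj('side',[lidp(th,-.115,.23,.046),lidp(th,.115,.23,.046)]).round(1).tolist())
E
```

```text
25.0167 [0.5138 0.2744 0.2268] [ 0.01 -0.58  0.06]
0 handle side [[359.3, 228.9], [328.6, 224.0]] top [[298.7, 241.9], [298.3, 208.1]] corner side [[381.6, 221.1], [311.8, 210.4]]
0.03 handle side [[359.4, 226.8], [328.7, 222.0]] top [[298.9, 241.9], [298.5, 207.9]] corner side [[381.8, 219.2], [311.8, 208.5]]
0.06 handle side [[359.6, 224.7], [328.8, 219.8]] top [[299.2, 241.9], [298.8, 207.8]] corner side [[382.1, 217.2], [311.9, 206.5]]
```

View pics/pair18.png

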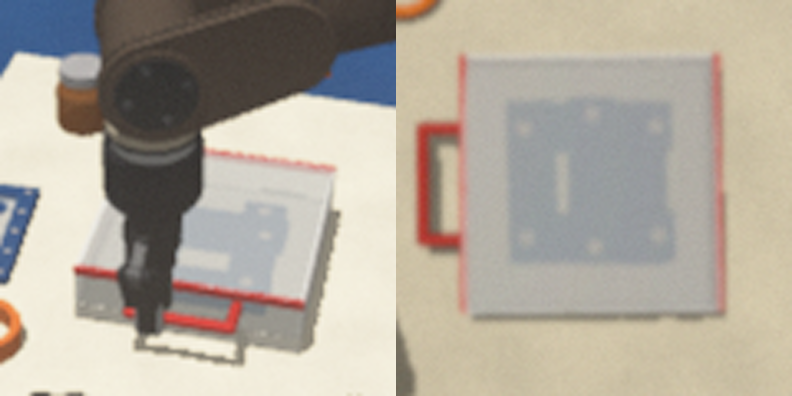

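View pics/side18.png

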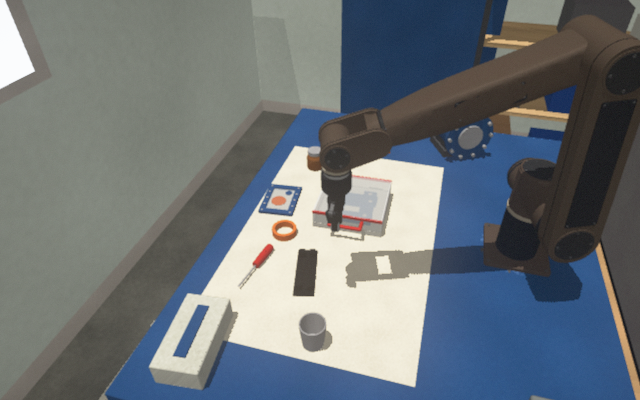

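```bash
python3 - <<'E'
from m import *
top=cv2.imread('pics/top18.png')[:,:,::-1].copy(); off=np.array([-.0006,.0005,0])
for k,uvs,z in (('top',((349.7,204.2),(350.3,244.5)),.047),('sf',((329,209),(369,208.5)),.033),('new',((329.7,241.8),(369.4,240.8)),.033)):
    g=np.array([[np.unravel_index(np.argmax(cv2.GaussianBlur(top[:,:,0],(5,5),0)[int(v)-3:int(v)+4,int(u)-3:int(u)+4]),(7,7))] for u,v in uvs]).reshape(-1,2)
    q=[(int(u)-3+b,int(v)-3+a) for (u,v),(a,b) in zip(uvs,g)]; P=cast('top',q,z)-off; d=P[0]-P[1]; print(k,q,P.mean(0).round(3),np.linalg.norm(d).round(3),np.degrees(np.arctan2(d[1],d[0])).round(1))
s=st(); print(s['time'],np.round(s['contact_force'],1))
print(order.sign_off())
E
```

```text
top [(np.int64(349), np.int64(204)), (np.int64(350), np.int64(244))] [ 0.54  -0.061  0.047] 0.119 2.1
sf [(np.int64(328), np.int64(209)), (np.int64(368), np.int64(208))] [ 0.587 -0.056  0.033] 0.12 92.4
new [(np.int64(329), np.int64(241)), (np.int64(369), np.int64(241))] [ 0.49  -0.061  0.033] 0.12 90.9
25.1167 [-0.  -0.7 -0.3]
the job is handed in; nothing more can be done
None
```

The stack is finished, the cover is closed, and I handed the job in at about 25 s of the 72 s allowed; sign-off reported no verdict.

**What I did**
- **Second-layer bar:** I laid the loose flat bar opposite the one already there. It measured 99.4 mm from it, with ends level to 0.5 mm and parallel to about 0.2°.
- **Top bar:** It could not go straight from on-edge to flat in the tray. I stood it on the sheet, tipped it flat, gripped it again and laid it crosswise. It measured about 1 mm from the middle of the second layer, at 2.1° against the second layer's 92.2°, which is square.
- **Cover:** I closed it by its handle, slowing down at the end. The force stayed at a few newtons until it reached the stop, where it rose to about 24 N. I then let go and moved clear.

**Last checks**
- **Cover:** In the side view, its corner and handle edges match a fully closed cover to about 1.5 pixels.
- **Bars:** They are in place through the clear cover. That last reading is only good to whole pixels: it gave 92.4° and 90.9° for the two second-layer bars, which disagrees by 1.5°. The sharper reading before closing had them within 0.2°.
- **Robot:** It is touching nothing.
- **Other things on the bench:** I didn't touch them, and those in the final side view look unmoved. The spray bottle and orange bar were hidden behind the arm there. I did not measure any of them.

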